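Re-lens a rear lamp

ROBOT

A 6-joint arm with a two-finger parallel gripper is mounted at the origin on the work surface. World frame = base frame: x ahead of the robot, y to its left, z up, the work surface at z = 0. Lengths are in mm, angles in rad, forces in N, time in s.
With the tool pointing down it reaches from about 300 to 775 mm from the base axis. Payload 14.6 kg.
Tool frame: the origin (TCP) lies between the finger pads; the fingertips stand 22 mm ahead of it and the grasp point (between the pads) lies 3 mm ahead of it (manip.tcp_to_tips is the distance from the TCP to the fingertips, in mm); y points along the fingers, z is the direction in which the jaws open and shut, and the axes are right-handed (so a half turn about y gives the same grasp; the last joint's range is limited). The gripper opens to 94 mm and grips with 3 to 60 N. Pads are 16 mm wide; open, the fingers measure 119 mm over their backs; the gripper's body (75 mm by 177 mm) begins 78 mm behind the grasp point.
Start: joints at [1.195, 0.3, 1.521, -0, 1.321, -0.067], TCP at [167.151, 523.975, 227.446] pointing down, gripper open.
Joint ranges: [-3.03, 3.03], [-0.79, 2.21], [0.23, 2.52], [-1.04, 4.18], [0, 3.07], [-2.55, 2.55]. Speed limits (rad/s): [2.22, 2.22, 2.57, 3.14, 3.14, 3.14].

INTERFACE

Orientations are given as [roll, pitch, yaw] about the fixed x, y, z axes, in that order (R = Rz(yaw) Ry(pitch) Rx(roll)).
In Python, from cell import manip gives the robot as it stands.
- The arm moves only by the shell command python3 -m jog 'ROWS' [OPENING] [FORCE]. ROWS is JSON, one flat list of numbers, 6 for each row, row after row: the shift along the tool's x, y, z in mm, then the turn, a rotation vector about the tool's x, y, z in degrees. A call has 1 to 10 rows; each row is the pose to reach, as a shift and turn from the pose commanded when the call began, along the tool's axes at that moment; what a row does not reach only later rows make up. A row lasts 1/12 s, in which the tool goes at most 41.7 mm and 7.16 degrees, less where a joint would pass 70% of its speed; a pose out of reach is approached as far as the arm can. A call with a gripper value outside its range is refused whole. OPENING is the finger opening in mm, from 0 to 94, set as the call begins (- or left out, the last holds). The fingers move at their own pace and stop on an object; FORCE is the grip in N (left out, the last holds). Time passes only in rows, so rows that repeat a pose let the fingers close. It gives the time, the measured TCP pose, the force and the opening at its end, in the units of the state.
- manip.read_state(): the state, without advancing time (a new reading comes with each control period).
- manip.camera(name): name is "scene" or "top" or "wrist"; returns a dict with "img" (480x640x3 uint8, red, green, blue), "intrinsics" (3x3 intrinsics, pixels), "origin" and "orientation" of the camera in the world. Camera axes: x right, y down, z forward; pixel columns grow to the right and rows downward; lengths in mm; the calibration is good to about 2 mm. A picture is of the moment at which its call begins. There is no depth.
- manip.sign_off(): hands the job in, once; it reports no verdict.
Trained networks look in a picture, given as the dict that the camera call returned (one of the last four; its "shot" number tells which), for a name from the list of things; names that differ only in an ending like _2 or _b are one class to them, and where a whole thing is asked for, a point or a joint stands for the part that bears it (a point fixed in the world has none). Each returns a list of dicts, best first, with "score" (0 to 1); they miss things now and then, are a little off and sometimes report something else, mostly with a low value. They report only what shows in the picture. A call takes as long as a camera call. They do not tell look-alikes from the thing itself.
- manip.masks_of(thing, picture): "pixels" (480x640 bool, what is visible of it) and "xy" ([column, row] in pixels, amid what is visible of it).
- manip.tip_of(thing, picture): "xy" ([column, row] in pixels: a listed point, or the origin of a listed thing).
The state is a dict: "clock": time; "joints": joint angles; "qd": joint speeds; "effort": joint torques, N m; "eef_pos": TCP position; "eef_rot": TCP orientation; "wrist_force": force on the tool from outside, world axes, zero at the start; "moment": the same for the moment, N m; "finger_gap": finger opening in mm.
Only numpy, scipy, OpenCV 4.12 (cv2) and the standard library are available. Lean on these libraries where they do the work, as an engineer would, in place of code of your own. Each camera call takes 0.05 s, during which the arm holds its last target.

TASK

Convert the rear lamp on the bench to LED: ease the faded, cracked lens off with the double-ended pry wedge, working in the notches at its two ends in turn, a little at a time so that it comes up evenly, and keep your fingers off it until both ends are free of the clips; then put the old lens in the blue bin. Set every LED module that is laid out flat into a bay of the lamp, one to a bay, and press the new lens on until all four clips have clicked home and it sits flush all round. Leave the pry wedge lying on its brown mat, and leave the polish, the tape and the drink where they stand.

Things in the scene. Friction and masses are not known exactly. Their poses are not given: they have to be found in the camera images.
- lamp: the lamp housing, fixed: black open tray 59 mm wide (its x axis), 202 mm long (y), walls 3 mm, on a 6 mm thick rubber pad 100 x 250 mm. Origin on the bench under its middle. Inner floor 10 mm above the bench. Two white cross walls (tops 24 mm above the bench) part it into three open bays, each 63 mm along y and 53 mm across (46 mm clear in the middle one)
- rim (a point): middle of the housing's mouth, level with its rim, 36 mm above the bench. Four steel spring clips with round noses stand inwards through the long walls, 88 mm each way from the middle along y; each grips one tongue of a lens in two clicks, half-way and home, and takes 5 to 10 N to pass either way. A lens that is home has its lower edge on this rim and its top 64 mm above the bench
- slot_left (a point): the open pry notch in the +y end of the housing, under the end of the lens, 101 mm from the lamp's middle: 40 mm wide, 4.5 mm high (31.5 to 36 mm above the bench; this point at mid-height). Behind it the lamp is hollow and empty above 24 mm, so a wedge can go 65 mm in. Axes as the lamp's
- slot_right (a point): the like notch in the -y end
- bay0 (a point): middle of the floor of the bay at the -y end (10 mm above the bench)
- bay1 (a point): middle of the floor of the middle bay
- bay2 (a point): middle of the floor of the bay at the +y end
- lens_old_c (a point): the faded pinkish, cracked lens, on the lamp at the start, 130 g: flat-topped shell 206 mm long (y), 64 mm wide (x), 28 mm high, plain upright sides, with four snap tongues 15.6 mm long under it (24 mm off the middle line, 88 mm each way along it). This point: its centre, half-way up its 43.6 mm over all, 21.8 mm above the tongues' ends
- lens_old_left (a point): middle of the lower edge of the old lens's +y end, 103 mm from its centre, 36 mm above the bench when home. An end raised less than 4 mm snaps back when the wedge goes; raised 5 to 7 mm it stays, caught half-way at about 6 mm; raised over 8.5 mm it is pushed on to about 11 mm by its clips and lies loose. While the lens is still clipped one end must not stand over 8 mm above the other
- lens_old_right (a point): the same at its -y end
- lens_new_c (a point): the new bright red and amber lens, on the bench, standing on its tongues, 100 to 170 g; same shape and sizes as the old lens. Fits the lamp either way round. This point: its centre, half-way up (21.8 mm above the tongues' ends; 42.2 mm above the bench when home). Laid over the lamp it first rests on the clips, about 11 mm too high, and has to be pressed down
- lens_new_k0 (a point): point on the flat top of the new lens over its snap tongue at its +x +y corner (27 mm across and 88 mm along from its centre); 64 mm above the bench when that clip is home
- lens_new_k1 (a point): point on the flat top of the new lens over its snap tongue at its +x -y corner (27 mm across and 88 mm along from its centre); 64 mm above the bench when that clip is home
- lens_new_k2 (a point): point on the flat top of the new lens over its snap tongue at its -x +y corner (27 mm across and 88 mm along from its centre); 64 mm above the bench when that clip is home
- lens_new_k3 (a point): point on the flat top of the new lens over its snap tongue at its -x -y corner (27 mm across and 88 mm along from its centre); 64 mm above the bench when that clip is home
- wedge_c (a point): the pry wedge, 120 g, slick off-white plastic, orange ribbed grip: 200 mm long (y), 24 mm wide (x), both ends alike. Grip block in the middle 60 mm long, 32 mm high; from it a blade runs out 70 mm each way, flat underneath (level with the grip's underside), its top sloping evenly from 17 mm thick at the grip to 2 mm at the tip. This point: centre of the grip, 16 mm above the underside
- mat: the wedge's mat, brown, fixed: 100 mm (x) by 220 mm (y), 5 mm thick. Origin on the bench under its middle
- module_a_c (a point): an LED module, 90 g: black base 38 mm (x) by 54 mm (y), 8 mm thick, with an upright aluminium fin for gripping, 26 mm wide (x), 14 mm thick (y), from 8 to 46 mm above the underside. This point is half-way up, 23 mm above the underside. Its y goes along the lamp's y in a bay. It may be absent
- module_b_c (a point): an LED module, 90 g: black base 38 mm (x) by 54 mm (y), 8 mm thick, with an upright aluminium fin for gripping, 26 mm wide (x), 14 mm thick (y), from 8 to 46 mm above the underside. This point is half-way up, 23 mm above the underside. Its y goes along the lamp's y in a bay. It may be absent
- module_c_c (a point): an LED module, 90 g: black base 38 mm (x) by 54 mm (y), 8 mm thick, with an upright aluminium fin for gripping, 26 mm wide (x), 14 mm thick (y), from 8 to 46 mm above the underside. This point is half-way up, 23 mm above the underside. Its y goes along the lamp's y in a bay. It may be absent
- bin: blue open scrap bin, fixed, 150 mm (x) by 280 mm (y), 50 mm high, walls and floor 4 mm. Origin on the bench under its middle
- polish: bystander: amber jar of polish with a black lid, 84 mm across, 50 mm high; origin at the middle of its underside
- tape: bystander: roll of yellow tape, 90 mm across, 25 mm high; origin at the middle of its underside
- drink: bystander: clear drink bottle with a black cap, 68 mm across, 190 mm high; origin at the middle of its underside
Mind the look-alikes: they are no part of the job. What is shaped like the part that bears module_b_c but green or yellow is not meant. What is shaped like the part that bears lens_new_c but yellow is not meant.

How it is judged (in metres and radians):
On the way, in this order (a step that is already met when the one before it is completed fails the run):
1. the wedge has raised one end of the old lens more than 3.5 mm (z of any of lens_old_left, lens_old_right in the frame of lamp above 0.0395 m and contact force between wedge and lens_old above 0.2 N), for 0.1 s.
2. both ends of the old lens stand more than 3.5 mm up, one of them on the wedge (z of each of lens_old_left, lens_old_right in the frame of lamp above 0.0395 m and contact force between wedge and lens_old above 0.2 N), for 0.1 s.
3. both ends stand more than 8 mm up, clear of the clips, with no finger on the lens (z of each of lens_old_left, lens_old_right in the frame of lamp above 0.044 m and contact force between the fingers and lens_old below 0.1 N), for 0.1 s.
4. the old lens lies in the bin, let go (x of lens_old_c in the frame of bin between -0.06 and 0.06 m and y of lens_old_c in the frame of bin between -0.07 and 0.07 m and z of lens_old_c in the frame of bin below 0.05 m and contact force between the fingers and lens_old below 0.1 N and linear speed of lens_old below 0.03 m/s), for 0.2 s.
5. every module present sits flat in a bay, let go (x of module_a_c in the frame of lamp between -0.009 and 0.009 m and y of module_a_c in the frame of lamp between -0.08 and 0.08 m and z of module_a_c in the frame of lamp between 0.029 and 0.0365 m and angle between each of module_a_c, module_b_c, module_c_c's own z axis and vertical below 0.12 rad and x of module_b_c in the frame of lamp between -0.009 and 0.009 m and y of module_b_c in the frame of lamp between -0.08 and 0.08 m and z of module_b_c in the frame of lamp between 0.029 and 0.0365 m and x of module_c_c in the frame of lamp between -0.009 and 0.009 m and y of module_c_c in the frame of lamp between -0.08 and 0.08 m and z of module_c_c in the frame of lamp between 0.029 and 0.0365 m and contact force between the fingers and module_a below 0.1 N and contact force between the fingers and module_b below 0.1 N and contact force between the fingers and module_c below 0.1 N), for 0.2 s.
At the end, for the whole second after the job is handed in: the new lens is home at all four clips (each corner within 1.8 mm of its seated height); every module present sits flat in a bay; the old lens lies in the bin; the wedge lies on its mat (its middle within 60 mm of the mat's middle) (all of step 4 and z of lens_new_k0 in the frame of lamp between 0.0622 and 0.0658 m and z of lens_new_k1 in the frame of lamp between 0.0622 and 0.0658 m and z of lens_new_k2 in the frame of lamp between 0.0622 and 0.0658 m and z of lens_new_k3 in the frame of lamp between 0.0622 and 0.0658 m and horizontal distance between lens_new_c and lamp below 0.004 m and x of module_a_c in the frame of lamp between -0.009 and 0.009 m and y of module_a_c in the frame of lamp between -0.08 and 0.08 m and z of module_a_c in the frame of lamp between 0.029 and 0.0365 m and angle between each of module_a_c, module_b_c, module_c_c's own z axis and vertical below 0.12 rad and x of module_b_c in the frame of lamp between -0.009 and 0.009 m and y of module_b_c in the frame of lamp between -0.08 and 0.08 m and z of module_b_c in the frame of lamp between 0.029 and 0.0365 m and x of module_c_c in the frame of lamp between -0.009 and 0.009 m and y of module_c_c in the frame of lamp between -0.08 and 0.08 m and z of module_c_c in the frame of lamp between 0.029 and 0.0365 m and horizontal distance between wedge_c and mat below 0.06 m and height (world z) of wedge_c below 0.03 m and linear speed of each of lens_new, wedge below 0.02 m/s); the robot touches nothing.
It fails at once if the old lens is tipped by more than 0.042 rad (one end over 8 mm above the other) while still clipped (angle between the z axis of lens_old_c and the z axis of lamp, either way round above 0.042 rad and z of lens_old_c in the frame of lamp below 0.05 m and horizontal distance between lens_old_c and lamp below 0.03 m).
It fails at once if the fingers touch the old lens before both its ends are free (contact force between the fingers and lens_old above 0.5 N and z of any of lens_old_left, lens_old_right in the frame of lamp below 0.0432 m and horizontal distance between lens_old_c and lamp below 0.03 m).
It fails at once if the polish is disturbed (distance of polish from where it was at the start of the episode above 0.03 m).
It fails at once if the tape is disturbed (distance of tape from where it was at the start of the episode above 0.03 m).
It fails at once if the drink is disturbed (distance of drink from where it was at the start of the episode above 0.03 m).
Of module_a, module_b, module_c only 1 to 3 are there at a start; the rules pass over those that are not, and their reading is None.
At some moment in a run one of lens_new, module_a, module_b, module_c may be knocked a few centimetres aside while the robot is not near it.
It also fails if it takes over 210 s, if anything falls off the work surface, if the arm or the gripper's body presses on something with over 40 N, if the wrist force passes 120 N, or if a joint passes its speed limit or range.

## Working session

There is one attempt and no reset: what is moved stays moved. The work goes in short steps, Python scripts to look and compute and a shell command to move; the robot and the scene stay as the last step left them, time stands still between calls to the robot, and variables do not carry over. Pictures are saved under pics/ and viewed, and the job is handed in when it is done.

```bash
ls; mkdir -p pics; python3 - <<'E'
from cell import manip
import cv2
print(manip.read_state())
for n in ["scene","top"]:
    p=manip.camera(n)
    print(n,p["intrinsics"],p["origin"],p["orientation"],p["shot"])
    cv2.imwrite(f"pics/{n}0.png",p["img"][:,:,::-1])
E
```

```text
pics
{'clock': 0.0, 'joints': array([ 1.19542496e+00,  3.00500009e-01,  1.52161062e+00,  7.88201068e-06,
        1.32068077e+00, -6.65878954e-02]), 'qd': array([ 2.61171957e-04,  1.73825996e-03,  9.63261985e-05, -1.17292326e-03,
        3.27355381e-04, -6.29964921e-04]), 'effort': array([ 1.49821758e-04, -5.31810915e+01, -3.52748072e+01,  7.08539109e-02,
        2.44087115e-02, -1.11290767e-04]), 'eef_pos': array([167.04975591, 523.76097742, 226.85795798]), 'eef_rot': array([-1.57199191e+00,  8.73803478e-05, -3.08785482e-01]), 'wrist_force': array([ 0.79473104,  0.7553076 , -0.31855264]), 'moment': array([1.12112026e-02, 7.60276653e-05, 5.11692187e-02]), 'finger_gap': 94.10849785706263}
scene [[459.8151812    0.         321.4473131 ]
 [  0.         459.8151812  240.46315221]
 [  0.           0.           1.        ]] [1125.37819606 -576.49303408  914.48465988] [-2.36474919 -0.01138267  0.90464309] 1
top [[528.50216972   0.         315.32233482]
 [  0.         528.50216972 235.26382661]
 [  0.           0.           1.        ]] [ 177.21112978  -92.18847789 1503.75818509] [-2.93522319 -0.0049288  -1.46531312] 2
```

View pics/scene0.png

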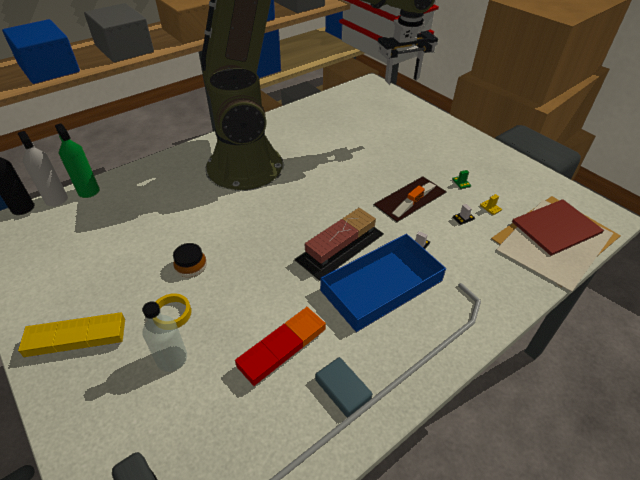

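View pics/top0.png

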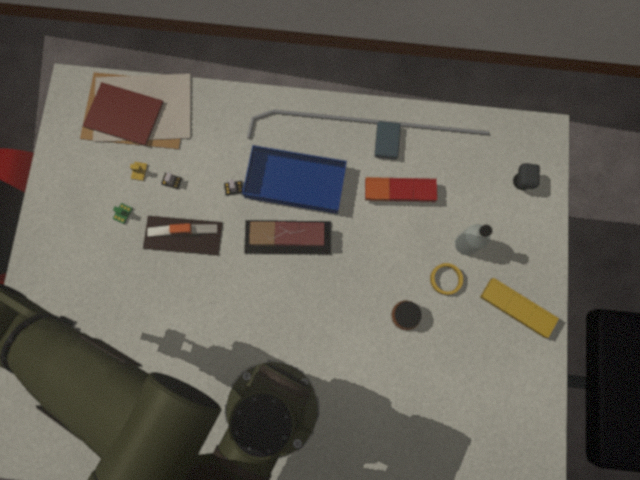

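```bash
cat > h.py <<'E'
from cell import manip
import numpy as np, cv2
from scipy.spatial.transform import Rotation as Ro
def R(e): return Ro.from_euler('xyz',e).as_matrix()
def ray(p,uv):
    d=np.linalg.inv(p["intrinsics"])@np.array([uv[0],uv[1],1.]); return R(p["orientation"])@d
def onz(p,uv,z):
    d=ray(p,uv); o=np.array(p["origin"]); return o+d*(z-o[2])/d[2]
def proj(p,X):
    c=R(p["orientation"]).T@(np.atleast_2d(X)-np.array(p["origin"])).T
    u=p["intrinsics"]@c; return (u[:2]/u[2]).T
def tri(ps,uvs):
    A=np.zeros((3,3));b=np.zeros(3)
    for p,uv in zip(ps,uvs):
        d=ray(p,uv);d/=np.linalg.norm(d);M=np.eye(3)-np.outer(d,d);A+=M;b+=M@np.array(p["origin"])
    return np.linalg.solve(A,b)
def save(p,n): cv2.imwrite(f"pics/{n}.png",p["img"][:,:,::-1])
def st():
    s=manip.read_state(); print("t%.2f"%s["clock"],"pos",s["eef_pos"].round(1),"rot",s["eef_rot"].round(4),"F",s["wrist_force"].round(1),"gap",round(s["finger_gap"],1),"j",s["joints"].round(2)); return s
def rect(p,mask,z):
    c,_=cv2.findContours(mask.astype(np.uint8),cv2.RETR_EXTERNAL,cv2.CHAIN_APPROX_NONE)
    c=max(c,key=cv2.contourArea)[:,0,:]
    W=np.array([onz(p,q,z)[:2] for q in c],np.float32)
    (cx,cy),(w,h),a=cv2.minAreaRect(W)
    if w<h: w,h,a=h,w,a+90
    return round(cx,1),round(cy,1),round(w,1),round(h,1),round((a+90)%180-90,1)
E
python3 - <<'E'
from h import *
sc=manip.camera("scene");tp=manip.camera("top")
Z=dict(lamp=36,lens_old_c=50,lens_new_c=30,wedge_c=21,mat=5,module_a_c=30,bin=50,polish=0,tape=0,drink=0)
for n in ["lamp","rim","slot_left","slot_right","lens_old_c","lens_old_left","lens_old_right","lens_new_c","lens_new_k0","wedge_c","mat","module_a_c","module_b_c","module_c_c","bin","polish","tape","drink"]:
    for nm,p in (("sc",sc),("tp",tp)):
        for r in manip.tip_of(n,p)[:5]:
            if r["score"]<.2: continue
            z={"lamp":0,"rim":36,"slot_left":34,"slot_right":34,"lens_old_c":42,"lens_old_left":36,"lens_old_right":36,"lens_new_c":22,"lens_new_k0":44,"wedge_c":21,"mat":0,"bin":0,"polish":0,"tape":0,"drink":0}.get(n,23)
            print(n,nm,round(r["score"],2),np.round(r["xy"],1),onz(p,r["xy"],z).round(1))
E
```

```text
lamp sc 0.96 [343.8 248.7] [487.2  16.3   0. ]
lamp sc 0.41 [380.6 286.9] [646.7   4.2   0. ]
lamp tp 0.69 [284.6 236.5] [477.9  21.9   0. ]
lamp tp 0.48 [465.1 243.8] [ 512.1 -501.2    0. ]
lamp tp 0.37 [286.7 236.5] [478.6  15.9   0. ]
rim sc 0.64 [340.4 236.5] [472.  15.  36.]
rim sc 0.5 [173.9 311.5] [ 425.8 -448.5   36. ]
rim tp 0.9 [286.7 237.4] [468.8  13.   36. ]
slot_left tp 0.74 [250.7 232. ] [473.9 116.7  34. ]
slot_right sc 0.63 [312.6 257.6] [486.  -90.3  34. ]
slot_right tp 0.7 [264.6 235.6] [467.7  76.1  34. ]
slot_right tp 0.65 [324.6 237.1] [481.5 -93.8  34. ]
slot_right tp 0.38 [288.7 237.2] [470.3   7.6  34. ]
slot_right tp 0.29 [234.2 185.7] [604.8 182.   34. ]
lens_old_c sc 0.98 [341.6 234.3] [472.   18.9  42. ]
lens_old_c sc 0.49 [342.5 247.4] [510.9 -10.6  42. ]
lens_old_c tp 0.55 [287.8 236.4] [470.8   9.8  42. ]
lens_old_left sc 0.86 [365.3 220.2] [464.8 111.9  36. ]
lens_old_left tp 0.83 [252.8 233.2] [470.6 110.   36. ]
lens_old_right sc 0.83 [311. 258.] [486.  -95.6  36. ]
lens_old_right sc 0.7 [336.8 241.3] [480.1  -4.3  36. ]
lens_old_right tp 0.59 [324.
[... 1545 characters left out ...]
c tp 0.52 [446.1 276.9] [ 406.2 -446.1   23. ]
module_b_c tp 0.5 [121.8 209.7] [501.8 496.6  23. ]
module_c_c sc 0.66 [320.3 323.4] [ 652.1 -195.    23. ]
module_c_c sc 0.34 [368.5 220. ] [460.  129.9  23. ]
bin sc 0.58 [383.2 287.9] [653.1   7.2   0. ]
bin sc 0.24 [417.9 198.2] [462.4 335.4   0. ]
bin tp 0.88 [297.1 183.3] [642.    3.9   0. ]
polish sc 0.72 [192.4 265.2] [ 289.6 -339.3    0. ]
polish sc 0.26 [380.5 287.1] [647.    3.6   0. ]
polish tp 0.98 [402.6 316.2] [ 285.4 -335.6    0. ]
tape sc 0.69 [174.2 311.5] [ 397.5 -442.7    0. ]
tape tp 0.62 [443.3 276.5] [ 410.  -443.5    0. ]
drink sc 0.75 [171.2 359.9] [ 513.8 -505.4    0. ]
drink tp 0.87 [469.6 246.4] [ 505.8 -514.5    0. ]
```

```bash
cat >> h.py <<'E'
def go(pos,yaw,roll=-np.pi/2):
    "prints tool shift and turn from present pose to target (pointing down)"
    s=manip.read_state(); R0=R(s["eef_rot"]); T=R([-np.pi/2,0,yaw])
    sh=R0.T@(np.array(pos)-s["eef_pos"]); rv=Ro.from_matrix(R0.T@T).as_rotvec(degrees=True)
    print("shift",sh.round(1),"turn",rv.round(2),"rows>=",int(np.ceil(max(np.linalg.norm(sh)/41.7,np.linalg.norm(rv)/7.16))))
E
python3 - <<'E'
from h import *
from math import pi
tp=manip.camera("top")
for n,z in (("lamp",20),("lens_old_c",64),("mat",5),("wedge_c",20),("bin",50),("lens_new_c",43.6),("module_a_c",8)):
    for r in manip.masks_of(n,tp)[:3]:
        if r["score"]>.3: print(n,round(r["score"],2),r["xy"],rect(tp,r["pixels"],z))
st(); go([440,310,330],-pi/2)
E
```

```text
lamp 0.63 [287.1, 246.4] (471.3, 13.4, 246.9, 95.1, -84.6)
lens_old_c 0.79 [289.7, 235.8] (473.0, 11.6, 206.7, 74.0, -83.9)
mat 0.69 [183.4, 242.5] (448.6, 313.9, 223.3, 101.9, -89.1)
mat 0.61 [399.5, 187.6] (654.8, -303.6, 213.4, 73.4, -85.6)
wedge_c 0.66 [398.9, 192.1] (649.7, -301.8, 206.7, 70.0, -83.9)
wedge_c 0.38 [235.1, 188.6] (603.2, 187.4, 46.8, 39.8, -82.3)
bin 0.96 [295.6, 181.4] (638.7, 10.7, 285.1, 166.4, 85.7)
bin 0.6 [288.8, 236.4] (477.1, 13.4, 204.9, 68.9, -84.8)
lens_new_c 0.91 [397.4, 189.3] (642.2, -298.2, 208.7, 74.9, -83.9)
lens_new_c 0.31 [288.4, 236.8] (478.5, 14.5, 206.8, 72.2, -83.9)
module_a_c 0.72 [456.9, 272.2] (404.3, -450.6, 94.4, 88.6, -83.9)
module_a_c 0.52 [234.0, 185.0] (608.4, 189.9, 53.0, 42.9, -82.3)
module_a_c 0.43 [401.0, 188.4] (653.8, -302.8, 211.7, 72.7, -85.1)
t2.40 pos [167.1 524.  227.5] rot [-1.5708  0.     -0.3088] F [ 0.3 -0.1 -0.2] gap 93.9 j [ 1.2   0.3   1.52  0.    1.32 -0.07]
shift [ 325.  -102.6 -120.9] turn [-0.   72.31 -0.  ] rows>= 11
```

```bash
python3 -m jog '[0,-102,0,0,10,0, 100,-102,-40,0,24,0, 200,-102,-80,0,40,0, 325,-102,-121,0,60,0, 325,-102,-121,0,72.3,0, 325,-102,-121,0,72.3,0, 325,-102,-121,0,72.3,0,325,-102,-121,0,72.3,0,325,-102,-121,0,72.3,0,325,-102,-121,0,72.3,0]' 
python3 - <<'E'
from h import *
st()
E
```

```text
clock: 3.23
eef_pos: [442.7, 307.2, 329.9]
eef_rot: [-1.57, -0.0, -1.567]
wrist_force: [0.0, 0.5, 0.4]
finger_gap: 93.9
t3.23 pos [442.7 307.2 329.9] rot [-1.5700e+00 -1.0000e-04 -1.5674e+00] F [0.  0.5 0.4] gap 93.9 j [ 0.54  0.22  1.39 -0.    1.53  0.54]
```

```bash
python3 -m jog '[0,0,0,0,0,0,0,0,0,0,0,0]'; python3 - <<'E'
from h import *
from math import pi
st(); go([440,310,330],-pi/2)
w=manip.camera("wrist"); print(w["intrinsics"],w["origin"],w["orientation"]); save(w,"w1")
for n,z in (("mat",5),("wedge_c",21)):
    for r in manip.masks_of(n,w)[:2]: print(n,round(r["score"],2),r["xy"],rect(w,r["pixels"],z))
    for r in manip.tip_of(n,w)[:2]: print(n,round(r["score"],2),r["xy"],onz(w,r["xy"],0 if n=="mat" else 21))
E
```

```text
clock: 3.4
eef_pos: [440.6, 309.2, 329.3]
eef_rot: [-1.571, -0.0, -1.56]
wrist_force: [-0.1, 0.1, 0.4]
finger_gap: 94.4
t3.40 pos [440.6 309.2 329.3] rot [-1.5711 -0.     -1.56  ] F [-0.1  0.1  0.4] gap 94.4 j [0.54 0.22 1.39 0.   1.53 0.53]
shift [-0.8 -0.7 -0.6] turn [0.02 0.62 0.  ] rows>= 1
[[405.31454604   0.         320.14866485]
 [  0.         405.31454604 239.67906568]
 [  0.           0.           1.        ]] [439.39109912 383.51928012 487.2943111 ] [2.87874926e+00 1.38215780e-04 1.18931649e-02]
mat 0.75 [319.3, 180.2] (449.9, 314.6, 219.7, 99.9, -89.0)
mat 0.69 [322.7, 191.0] [443.23684971 313.24194418   0.        ]
wedge_c 0.88 [339.5, 181.6] (463.6, 320.6, 195.2, 25.0, -80.6)
wedge_c 0.96 [340.7, 188.0] [463.75590758 319.98364193  21.        ]
```

View pics/w1.png

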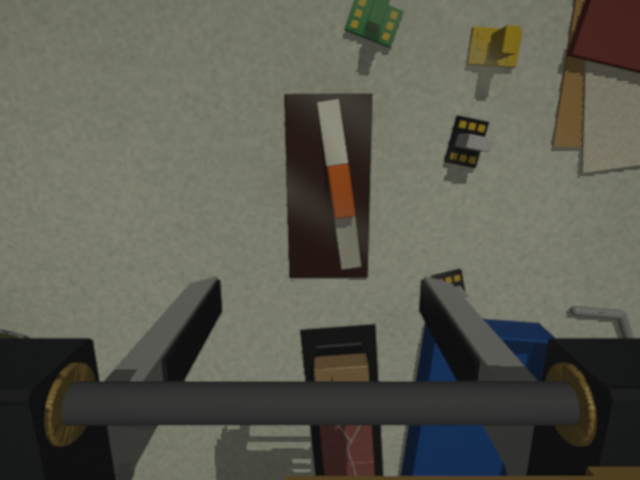

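```bash
python3 -m jog '[40,0,4,0,0,0, 80,0,8,0,0,0, 120,0,12,0,0,0, 160,0,17,0,0,0, 200,0,21,0,0,0, 240,0,26,0,0,0, 280,0,30,0,0,0, 309,0,34,0,0,0,309,0,34,0,0,0,309,0,34,0,0,0]' 
python3 - <<'E'
from h import *
st()
w=manip.camera("wrist"); save(w,"w2")
for n,z in (("lamp",6),("lens_old_c",64),("bin",50),("module_a_c",8)):
    for r in manip.masks_of(n,w)[:2]: print(n,round(r["score"],2),r["xy"],rect(w,r["pixels"],z))
for n,z in (("rim",36),("lamp",0),("lens_old_c",42.2),("lens_old_left",36),("lens_old_right",36),("slot_left",34),("slot_right",34)):
    for r in manip.tip_of(n,w)[:2]: print(n,round(r["score"],2),r["xy"],onz(w,r["xy"],z).round(1))
E
```

```text
clock: 4.48
eef_pos: [477.6, 1.0, 329.4]
eef_rot: [-1.571, 0.0, -1.56]
wrist_force: [-0.9, 0.3, -0.8]
finger_gap: 93.7
t4.48 pos [477.6   1.  329.4] rot [-1.5708e+00  1.0000e-04 -1.5599e+00] F [-0.9  0.3 -0.8] gap 93.7 j [-0.07  0.07  1.55  0.    1.51 -0.09]
lamp 0.81 [346.7, 147.0] (476.5, 12.0, 248.9, 100.3, -84.8)
lamp 0.74 [441.7, 438.6] (660.8, -363.2, 90.8, 75.5, -85.7)
lens_old_c 0.73 [319.2, 184.6] (476.3, 11.8, 206.2, 65.9, -84.6)
bin 0.68 [474.1, 172.7] (640.4, 10.0, 280.5, 160.6, 86.3)
module_a_c 0.98 [444.9, 22.5] (606.9, 185.9, 51.9, 48.6, 0.7)
module_a_c 0.55 [348.4, 147.7] (476.4, 11.4, 249.3, 100.8, -84.5)
lens_old_left 0.82 [308.1, 91.6] [463.3 114.7  36. ]
lens_old_right 0.72 [325.1, 277.1] [484.3 -91.9  36. ]
slot_left 0.66 [310.4, 94.8] [465.7 111.7  34. ]
```

View pics/w2.png

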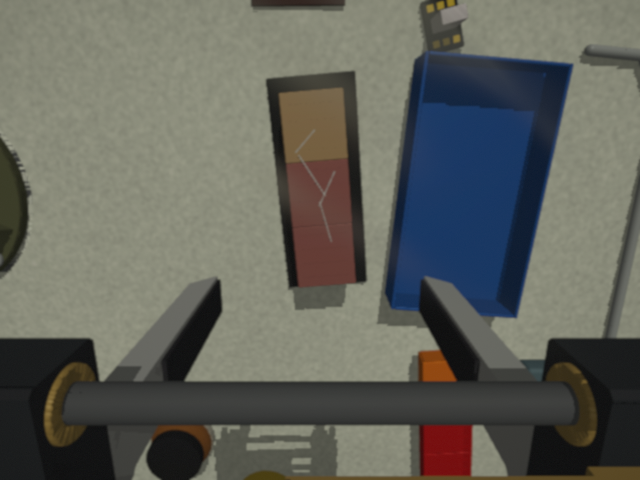

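```bash
python3 - <<'E'
from h import *
go([463.7,320.2,110],np.radians(-80.6))
E
```

```text
shift [-318.8  219.4  -10.1] turn [ 0.  -8.7  0. ] rows>= 10
```

```bash
python3 -m jog '[-40,0,-1,0,-1,0, -80,0,-2,0,-2,0, -120,0,-4,0,-3,0, -160,10,-5,0,-4,0, -195,35,-6,0,-5,0, -230,60,-7,0,-6,0, -260,85,-8,0,-7,0, -290,110,-9,0,-8,0, -310,135,-10,0,-8.7,0, -318.8,160,-10.1,0,-8.7,0]' 60 
python3 -m jog '[0,20,0,0,0,0,0,40,0,0,0,0,0,59.4,0,0,0,0,0,59.4,0,0,0,0,0,59.4,0,0,0,0]'
python3 - <<'E'
from h import *
st(); go([463.7,320.2,31],np.radians(-80.6))
w=manip.camera("wrist"); save(w,"w3")
for n,z in (("mat",5),("wedge_c",21)):
    for r in manip.masks_of(n,w)[:2]: print(n,round(r["score"],2),r["xy"],rect(w,r["pixels"],z))
    for r in manip.tip_of(n,w)[:2]: print(n,round(r["score"],2),r["xy"],onz(w,r["xy"],0 if n=="mat" else 21))
E
```

```text
clock: 5.92
eef_pos: [463.0, 322.4, 167.9]
eef_rot: [-1.571, 0.0, -1.404]
wrist_force: [-0.4, 0.3, -1.4]
finger_gap: 60.0
clock: 6.33
eef_pos: [463.6, 319.9, 109.8]
eef_rot: [-1.572, -0.001, -1.407]
wrist_force: [0.1, -0.4, 0.9]
finger_gap: 60.1
t6.33 pos [463.6 319.9 109.8] rot [-1.5722e+00 -6.0000e-04 -1.4070e+00] F [ 0.1 -0.4  0.9] gap 60.1 j [ 0.54  0.45  1.6  -0.    1.09  0.38]
shift [-0.3 78.8  0.3] turn [ 0.08 -0.01  0.03] rows>= 2
mat 0.72 [285.2, 202.6] (449.6, 316.1, 217.1, 100.0, -89.0)
mat 0.65 [296.7, 246.7] [447.49274677 314.4038144    0.        ]
wedge_c 0.69 [323.6, 234.9] (463.5, 322.2, 189.3, 26.0, -81.3)
wedge_c 0.72 [318.3, 258.9] [462.59615263 314.83764256  21.        ]
```

View pics/w3.png

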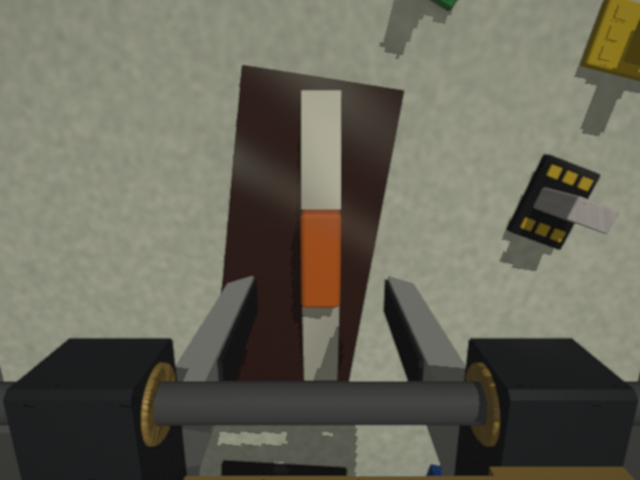

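```bash
python3 - <<'E'
from h import *
w=manip.camera("wrist")
a=onz(w,[321.5,210.5],37);b=onz(w,[321.5,305.5],37);t=onz(w,[321.5,91],6)
print(a,b,(a+b)/2,np.linalg.norm(a-b),t,np.linalg.norm((t-(a+b)/2)[:2]))
go([(a+b)[0]/2,(a+b)[1]/2,31],np.radians(-80.6))
E
```

```text
[459.79426951 349.39333899  37.        ] [469.67016305 290.32597081  37.        ] [464.73221628 319.8596549   37.        ] 59.88728793460698 [448.67401886 416.85861929   6.        ] 98.31919851795489
shift [ 0.5 80.1  0.4] turn [-0.09 -0.02 -0.03] rows>= 2
```

Wedge centre confirmed at (464,319.9); descend and grip.

```bash
python3 -m jog '[0.3,30,0.4,0,0,0, 0.3,60,0.4,0,0,0, 0.3,79,0.4,0,0,0,0.3,79,0.4,0,0,0,0.3,79,0.4,0,0,0]' 
python3 -m jog '[0,0,0,0,0,0,0,0,0,0,0,0,0,0,0,0,0,0,0,0,0,0,0,0,0,0,0,0,0,0,0,0,0,0,0,0,0,0,0,0,0,0,0,0,0,0,0,0]' 10 60
python3 -m jog '[0,-20,0,0,0,0,0,-40,0,0,0,0,0,-80,0,0,0,0,0,-110,0,0,0,0,0,-110,0,0,0,0,0,-110,0,0,0,0]'
python3 - <<'E'
from h import *
st()
E
```

```text
clock: 7.05
eef_pos: [464.2, 319.7, 30.9]
eef_rot: [-1.571, -0.0, -1.407]
wrist_force: [0.1, 0.7, 0.6]
finger_gap: 59.9
clock: 7.72
eef_pos: [464.3, 319.8, 31.2]
eef_rot: [-1.571, 0.0, -1.407]
wrist_force: [0.0, 0.2, 1.7]
finger_gap: 23.6
clock: 8.22
eef_pos: [464.6, 320.0, 142.2]
eef_rot: [-1.568, 0.001, -1.407]
wrist_force: [0.1, -0.6, -1.8]
finger_gap: 23.7
t8.22 pos [464.6 320.  142.2] rot [-1.5684e+00  9.0000e-04 -1.4069e+00] F [ 0.1 -0.6 -1.8] gap 23.7 j [ 0.54  0.41  1.58 -0.    1.15  0.37]
```

```bash
cat >> h.py <<'E'
LC=np.array([476.4,11.9]); LY=np.radians(5.3)
def lw(x,y): c,s=np.cos(LY),np.sin(LY); return LC+np.array([c*x-s*y,s*x+c*y])
def inlamp(p): c,s=np.cos(LY),np.sin(LY); d=np.array(p[:2])-LC; return np.array([c*d[0]+s*d[1],-s*d[0]+c*d[1]])
def gol(x,y,z,dyaw=0): go([*lw(x,y),z],LY-np.pi/2+dyaw)
def stl(): s=st(); print("lampframe",inlamp(s["eef_pos"]).round(1),s["eef_pos"][2].round(1),"yawrel",round(np.degrees(s["eef_rot"][2]-LY)+90,2)); return s
E
python3 - <<'E'
from h import *
stl(); gol(0,225,120); gol(0,225,58.8)
E
```

```text
t8.22 pos [464.6 320.  142.2] rot [-1.5684e+00  9.0000e-04 -1.4069e+00] F [ 0.1 -0.6 -1.8] gap 23.7 j [ 0.54  0.41  1.58 -0.    1.15  0.37]
lampframe [ 16.7 307.9] 142.2 yawrel 4.09
shift [ 81.5  22.  -22.6] turn [-0.14  4.09 -0.06] rows>= 3
shift [ 81.6  83.2 -22.8] turn [-0.14  4.09 -0.06] rows>= 3
```

```bash
python3 -m jog '[30,0,-8,0,2,0,60,10,-16,0,4.1,0,81.5,30,-22.7,0,4.1,0,81.5,60,-22.7,0,4.1,0,81.5,83,-22.7,0,4.1,0,81.5,83,-22.7,0,4.1,0,81.5,83,-22.7,0,4.1,0]' 
python3 - <<'E'
from h import *
stl(); gol(0,225,58.8)
sc=manip.camera("scene"); w=manip.camera("wrist"); save(w,"w4")
cv2.imwrite("pics/s4.png",cv2.resize(sc["img"][150:300,270:470,::-1],None,fx=4,fy=4,interpolation=cv2.INTER_CUBIC))
E
```

```text
clock: 8.8
eef_pos: [454.2, 235.3, 56.6]
eef_rot: [-1.575, -0.001, -1.479]
wrist_force: [-0.4, 0.9, -1.1]
finger_gap: 23.1
t8.80 pos [454.2 235.3  56.6] rot [-1.5746e+00 -1.2000e-03 -1.4785e+00] F [-0.4  0.9 -1.1] gap 23.1 j [ 0.41  0.43  1.78 -0.    0.93  0.31]
lampframe [ -1.5 224.5] 56.6 yawrel -0.01
shift [-0.5 -2.2  1.5] turn [ 0.22 -0.01  0.07] rows>= 1
```

View pics/s4.png

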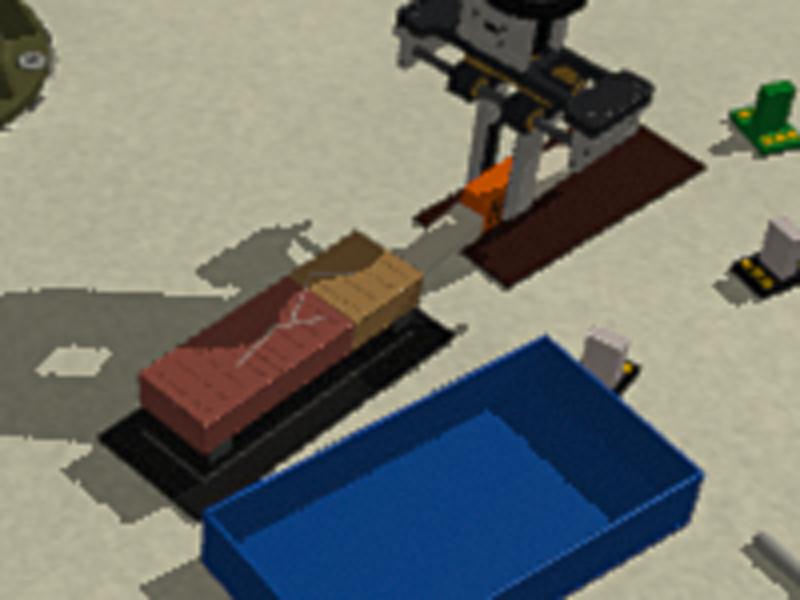

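View pics/w4.png

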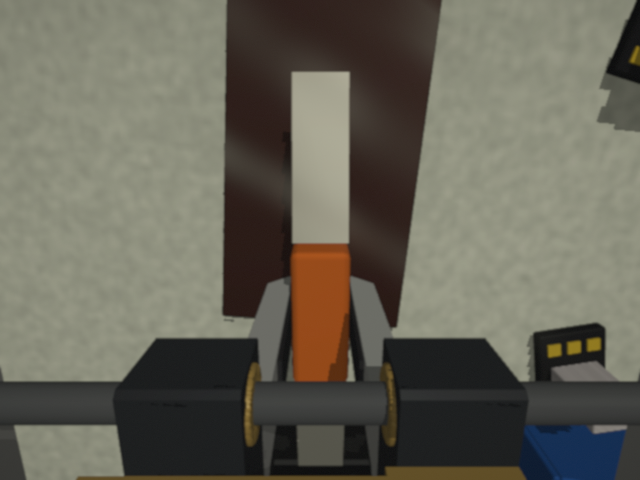

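```bash
python3 -m jog '[0,0,1,0,0,0,0,0,1,0,0,0,0,0,1,0,0,0]'; python3 - <<'E'
from h import *
stl(); gol(0,225,58.8); gol(0,193,58.8)
E
```

```text
clock: 9.15
eef_pos: [456.4, 236.0, 58.8]
eef_rot: [-1.57, 0.0, -1.478]
wrist_force: [-0.3, -0.6, -0.6]
finger_gap: 23.8
t9.15 pos [456.4 236.   58.8] rot [-1.5696e+00  4.0000e-04 -1.4783e+00] F [-0.3 -0.6 -0.6] gap 23.8 j [0.41 0.43 1.78 0.   0.93 0.31]
lampframe [  0.8 225. ] 58.8 yawrel -0.0
shift [ 0.   0.  -0.8] turn [-0.07 -0.   -0.02] rows>= 1
shift [32.  -0.  -0.8] turn [-0.07 -0.   -0.02] rows>= 1
```

```bash
python3 -m jog '[8,0,-0.5,0,0,0,16,0,-0.8,0,0,0,24,0,-0.8,0,0,0,28,0,-0.8,0,0,0,32,0,-0.8,0,0,0,32,0,-0.8,0,0,0,32,0,-0.8,0,0,0]'; python3 - <<'E'
from h import *
stl()
E
python3 -m jog '[3,0,0,0,0,0,6,0,0,0,0,0,9,0,0,0,0,0,12,0,0,0,0,0,12,0,0,0,0,0,12,0,0,0,0,0]'
python3 - <<'E'
from h import *
stl()
w=manip.camera("wrist"); save(w,"w5")
sc=manip.camera("scene"); 
cv2.imwrite("pics/s5.png",cv2.resize(sc["img"][180:280,290:420,::-1],None,fx=6,fy=6,interpolation=cv2.INTER_CUBIC))
for n in ("lens_old_left","lens_old_right"):
    for r in manip.tip_of(n,sc)[:1]: print(n,r)
E
```

```text
clock: 9.73
eef_pos: [458.2, 203.6, 57.9]
eef_rot: [-1.571, -0.0, -1.479]
wrist_force: [-0.4, -1.0, -3.5]
finger_gap: 23.7
t9.73 pos [458.2 203.6  57.9] rot [-1.5711 -0.     -1.4791] F [-0.4 -1.  -3.5] gap 23.7 j [0.35 0.41 1.81 0.   0.92 0.25]
lampframe [ -0.4 192.5] 57.9 yawrel -0.05
clock: 10.23
eef_pos: [459.3, 191.4, 57.9]
eef_rot: [-1.571, -0.001, -1.479]
wrist_force: [0.3, -0.8, -5.5]
finger_gap: 23.7
t10.23 pos [459.3 191.4  57.9] rot [-1.5712e+00 -6.0000e-04 -1.4787e+00] F [ 0.3 -0.8 -5.5] gap 23.7 j [ 0.32  0.4   1.82 -0.    0.92  0.23]
lampframe [ -0.4 180.3] 57.9 yawrel -0.02
lens_old_left {'xy': [367.4, 219.2], 'score': 0.67}
lens_old_right {'xy': [313.4, 256.2], 'score': 0.91}
```

View pics/s5.png

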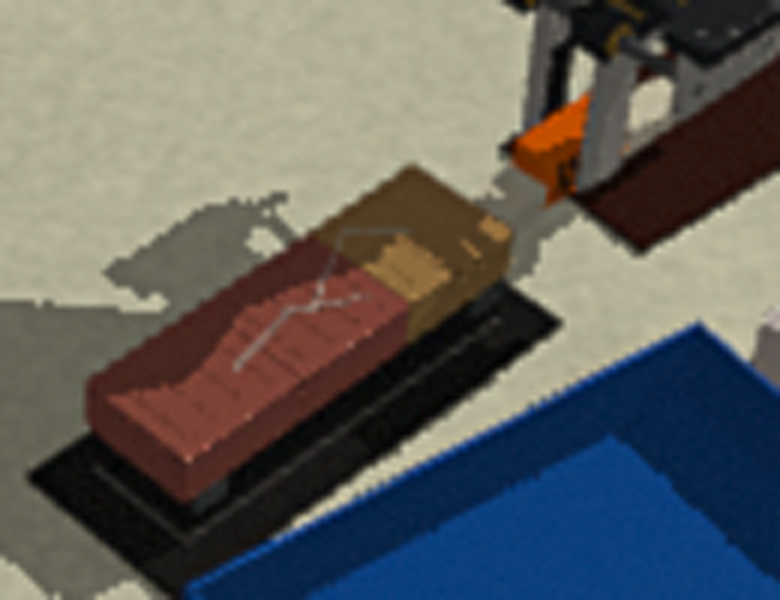

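```bash
python3 -m jog '[3,0,0,0,0,0,6,0,0,0,0,0,9,0,0,0,0,0,9,0,0,0,0,0,9,0,0,0,0,0]'; python3 -m jog '[2,0,0,0,0,0,4,0,0,0,0,0,6,0,0,0,0,0,6,0,0,0,0,0,6,0,0,0,0,0]'
python3 - <<'E'
from h import *
stl()
sc=manip.camera("scene"); 
cv2.imwrite("pics/s6.png",cv2.resize(sc["img"][180:280,290:420,::-1],None,fx=6,fy=6,interpolation=cv2.INTER_CUBIC))
for n in ("lens_old_left","lens_old_right"):
    for r in manip.tip_of(n,sc)[:1]: print(n,r)
E
```

```text
clock: 10.85
eef_pos: [460.4, 182.6, 58.3]
eef_rot: [-1.57, -0.0, -1.479]
wrist_force: [0.2, 0.4, -2.6]
finger_gap: 23.6
clock: 11.27
eef_pos: [460.8, 176.8, 58.1]
eef_rot: [-1.571, -0.0, -1.479]
wrist_force: [0.5, 0.6, -2.0]
finger_gap: 23.6
t11.27 pos [460.8 176.8  58.1] rot [-1.5707e+00 -1.0000e-04 -1.4787e+00] F [ 0.5  0.6 -2. ] gap 23.6 j [ 0.29  0.39  1.83 -0.    0.91  0.2 ]
lampframe [ -0.3 165.7] 58.1 yawrel -0.02
lens_old_left {'xy': [365.3, 219.0], 'score': 0.65}
lens_old_right {'xy': [309.8, 255.9], 'score': 0.96}
```

View pics/s6.png

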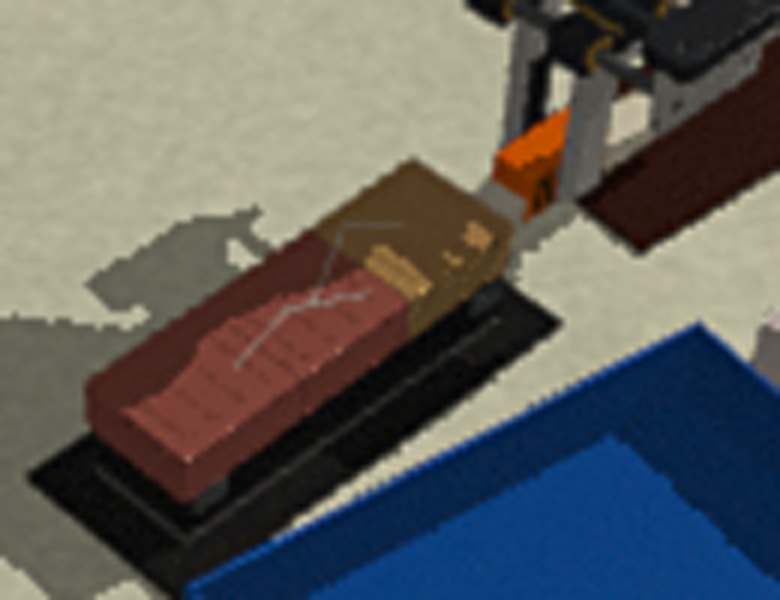

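```bash
python3 -m jog '[-15,0,0,0,0,0,-30,0,0,0,0,0,-45,0,0,0,0,0,-60,0,0,0,0,0,-60,-40,0,0,0,0,-60,-70,0,0,0,0,-40,-80,0,0,0,0,0,-80,0,0,0,0,40,-80,0,0,0,0,80,-80,0,0,0,0]'; python3 -m jog '[40,0,0,0,0,0,80,0,0,0,0,0,120,0,0,0,0,0,160,0,0,0,0,0,200,0,0,0,0,0,240,0,0,0,0,0,280,0,0,0,0,0,311,0,0,0,0,0,311,0,0,0,0,0,311,0,0,0,0,0]'
python3 - <<'E'
from h import *
stl(); gol(0,-225,58.5)
sc=manip.camera("scene"); 
cv2.imwrite("pics/s7.png",cv2.resize(sc["img"][180:280,290:420,::-1],None,fx=6,fy=6,interpolation=cv2.INTER_CUBIC))
w=manip.camera("wrist"); save(w,"w7")
E
```

```text
clock: 12.25
eef_pos: [467.9, 96.0, 138.3]
eef_rot: [-1.57, -0.0, -1.477]
wrist_force: [1.4, 0.2, -2.3]
finger_gap: 24.1
clock: 13.08
eef_pos: [496.5, -213.5, 137.7]
eef_rot: [-1.571, 0.0, -1.481]
wrist_force: [0.0, -0.0, -1.6]
finger_gap: 23.7
t13.08 pos [ 496.5 -213.5  137.7] rot [-1.5713e+00  4.0000e-04 -1.4809e+00] F [ 0.  -0.  -1.6] gap 23.7 j [-0.47  0.37  1.65  0.    1.12 -0.56]
lampframe [  -0.8 -226.3] 137.7 yawrel -0.15
shift [-1.2 79.2  0.8] turn [ 0.03 -0.15 -0.02] rows>= 2
```

View pics/s7.png

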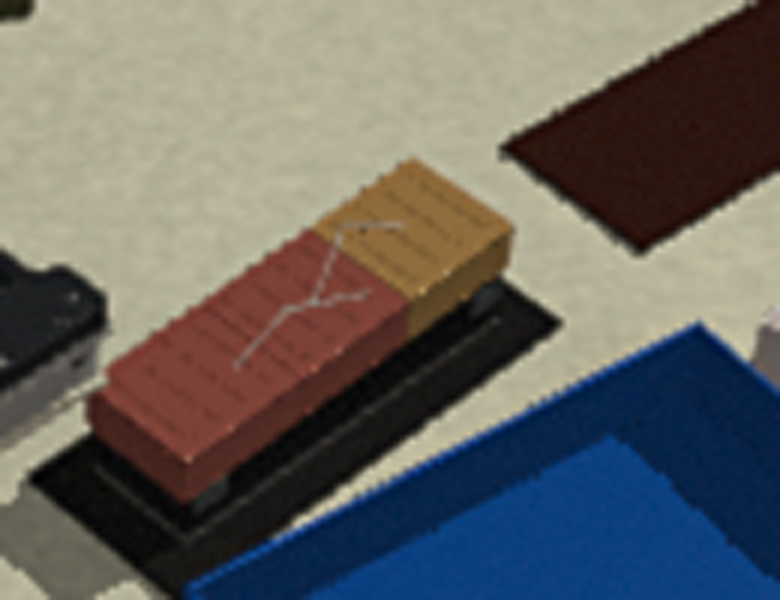

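View pics/w7.png

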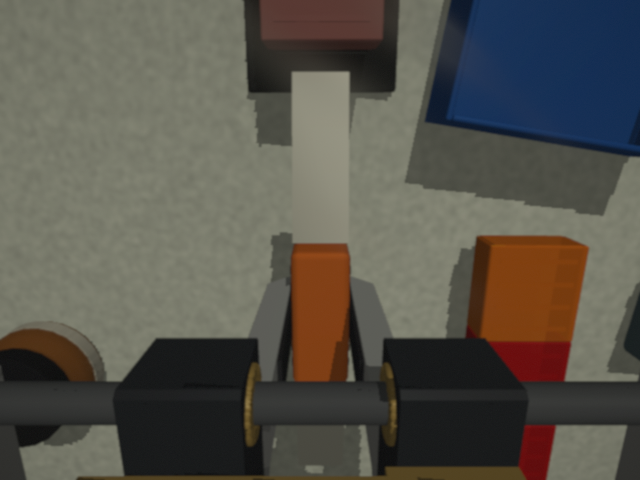

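```bash
python3 -m jog '[-1,30,0.8,0,0,0,-1,60,0.8,0,0,0,-1,79,0.8,0,0,0,-1,79,0.8,0,0,0,-1,79,0.8,0,0,0,-1,79,0.8,0,0,0]'
python3 - <<'E'
from h import *
stl(); gol(0,-225,58.5)
E
```

```text
clock: 13.68
eef_pos: [498.3, -210.9, 60.6]
eef_rot: [-1.569, -0.001, -1.477]
wrist_force: [-0.2, 0.2, -1.6]
finger_gap: 23.6
t13.68 pos [ 498.3 -210.9   60.6] rot [-1.5692e+00 -9.0000e-04 -1.4775e+00] F [-0.2  0.2 -1.6] gap 23.6 j [-0.47  0.48  1.7   0.    0.96 -0.56]
lampframe [   1.2 -223.9] 60.6 yawrel 0.05
shift [ 1.1  2.1 -1.2] turn [-0.09  0.05  0.05] rows>= 1
```

```bash
python3 -m jog '[0,0,0,0,0,0,0,0,0,0,0,0]'
python3 - <<'E'
from h import *
stl(); gol(0,-225,58.5)
E
```

```text
clock: 13.85
eef_pos: [498.1, -211.4, 60.4]
eef_rot: [-1.569, -0.001, -1.478]
wrist_force: [0.3, 0.5, -1.0]
finger_gap: 23.6
t13.85 pos [ 498.1 -211.4   60.4] rot [-1.5690e+00 -1.2000e-03 -1.4782e+00] F [ 0.3  0.5 -1. ] gap 23.6 j [-0.47  0.48  1.7  -0.    0.96 -0.56]
lampframe [   1.  -224.4] 60.4 yawrel 0.0
shift [ 0.6  1.9 -1. ] turn [-0.11  0.    0.07] rows>= 1
```

```bash
python3 -m jog '[0,1.8,-1,0,0,0,0,1.8,-1,0,0,0,0,1.8,-1,0,0,0]'; python3 -m jog '[-8,0,0,0,0,0,-16,0,0,0,0,0,-24,0,0,0,0,0,-32,0,0,0,0,0,-36,0,0,0,0,0,-40,0,0,0,0,0,-40,0,0,0,0,0]'
python3 - <<'E'
from h import *
stl(); gol(0,-166,58.2)
E
```

```text
clock: 14.1
eef_pos: [496.4, -211.5, 57.4]
eef_rot: [-1.571, -0.0, -1.479]
wrist_force: [-0.8, -0.5, -0.8]
finger_gap: 23.6
clock: 14.68
eef_pos: [492.9, -170.7, 57.5]
eef_rot: [-1.57, 0.0, -1.478]
wrist_force: [0.6, 1.7, 0.5]
finger_gap: 23.7
t14.68 pos [ 492.9 -170.7   57.5] rot [-1.5705e+00  1.0000e-04 -1.4779e+00] F [0.6 1.7 0.5] gap 23.7 j [-0.4   0.45  1.76  0.    0.94 -0.5 ]
lampframe [  -0.4 -183.3] 57.5 yawrel 0.02
shift [-17.3  -0.7   0.4] turn [-0.02  0.02 -0.01] rows>= 1
```

```bash
python3 -m jog '[-4,-0.3,0,0,0,0,-8,-0.3,0,0,0,0,-12,-0.3,0,0,0,0,-15,-0.3,0,0,0,0,-18,-0.3,0,0,0,0,-20,-0.3,0,0,0,0,-20,-0.3,0,0,0,0,-20,-0.3,0,0,0,0,-20,-0.3,0,0,0,0]'
python3 - <<'E'
from h import *
stl()
sc=manip.camera("scene"); 
cv2.imwrite("pics/s8.png",cv2.resize(sc["img"][180:280,290:420,::-1],None,fx=6,fy=6,interpolation=cv2.INTER_CUBIC))
E
```

```text
clock: 15.43
eef_pos: [491.0, -151.6, 57.5]
eef_rot: [-1.571, 0.0, -1.479]
wrist_force: [-0.6, -0.1, 2.6]
finger_gap: 23.7
t15.43 pos [ 491.  -151.6   57.5] rot [-1.5709e+00  3.0000e-04 -1.4786e+00] F [-0.6 -0.1  2.6] gap 23.7 j [-0.37  0.43  1.78  0.    0.93 -0.46]
lampframe [  -0.6 -164.1] 57.5 yawrel -0.02
```

View pics/s8.png

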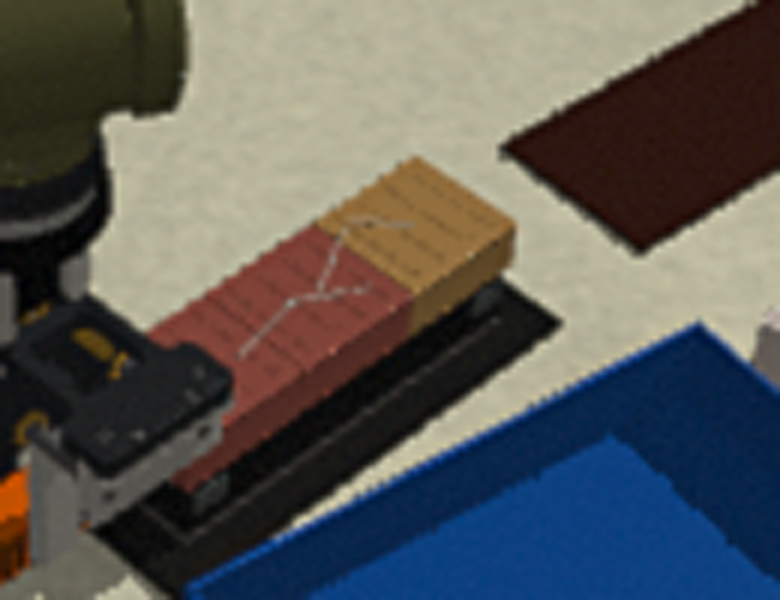

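```bash
python3 -m jog '[-3,0,0,0,0,0,-6,0,0,0,0,0,-9,0,0,0,0,0,-12,0,0,0,0,0,-15,0,0,0,0,0,-16,0,0,0,0,0,-16,0,0,0,0,0,-16,0,0,0,0,0]'
python3 - <<'E'
from h import *
stl()
sc=manip.camera("scene"); 
cv2.imwrite("pics/s9.png",cv2.resize(sc["img"][180:280,290:420,::-1],None,fx=6,fy=6,interpolation=cv2.INTER_CUBIC))
E
```

```text
clock: 16.15
eef_pos: [489.5, -135.4, 57.5]
eef_rot: [-1.571, 0.0, -1.478]
wrist_force: [0.0, 1.1, 2.6]
finger_gap: 23.5
t16.15 pos [ 489.5 -135.4   57.5] rot [-1.5709e+00  5.0000e-04 -1.4783e+00] F [0.  1.1 2.6] gap 23.5 j [-0.34  0.42  1.79  0.    0.93 -0.43]
lampframe [  -0.6 -147.8] 57.5 yawrel -0.0
```

View pics/s9.png

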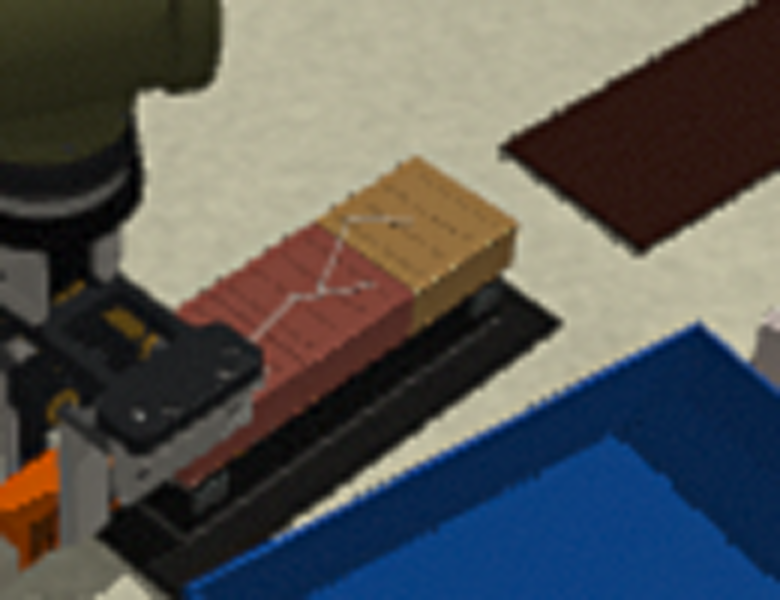

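```bash
python3 -m jog '[-1,-0.5,0,0,0,0,-2,-1,0,0,0,0,-2,-1,0,0,0,0,-2,-1,0,0,0,0]';python3 -m jog '[15,0,0,0,0,0,35,0,0,0,0,0,55,0,0,0,0,0,78,0,0,0,0,0,78,-40,0,0,0,0,78,-70,0,0,0,0,78,-80,0,0,0,0]'
python3 - <<'E'
from h import *
stl()
sc=manip.camera("scene"); 
cv2.imwrite("pics/s10.png",cv2.resize(sc["img"][180:280,290:420,::-1],None,fx=6,fy=6,interpolation=cv2.INTER_CUBIC))
w=manip.camera("wrist"); save(w,"w10")
E
```

```text
clock: 16.53
eef_pos: [489.2, -133.7, 58.4]
eef_rot: [-1.571, 0.0, -1.478]
wrist_force: [-0.3, -0.1, -0.8]
finger_gap: 23.9
clock: 17.12
eef_pos: [497.6, -212.4, 142.3]
eef_rot: [-1.567, -0.003, -1.479]
wrist_force: [0.7, 0.9, -0.4]
finger_gap: 23.4
t17.12 pos [ 497.6 -212.4  142.3] rot [-1.5668 -0.0025 -1.4792] F [ 0.7  0.9 -0.4] gap 23.4 j [-0.47  0.36  1.65 -0.    1.13 -0.56]
lampframe [   0.4 -225.3] 142.3 yawrel -0.05
```

View pics/s10.png

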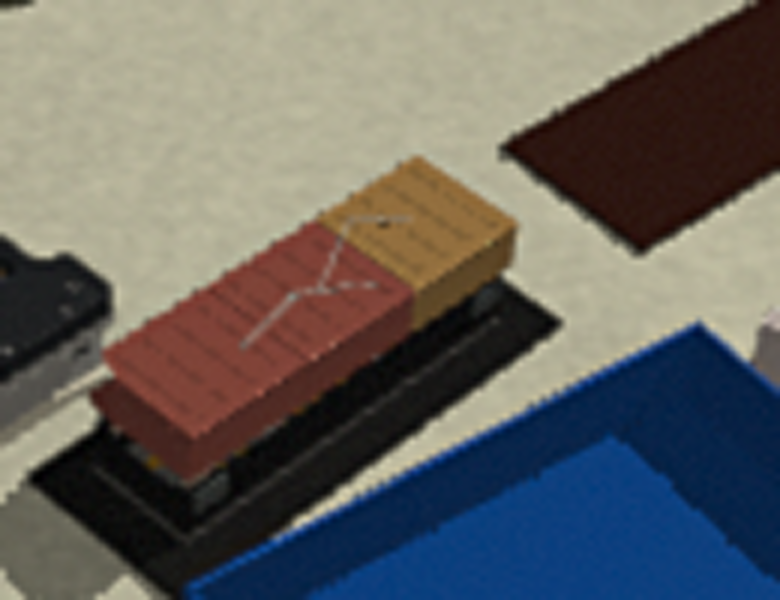

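View pics/w10.png

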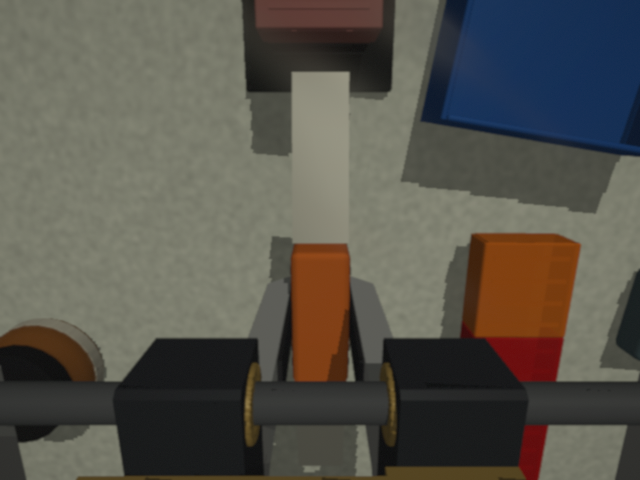

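```bash
python3 -m jog '[-40,0,0,0,0,0,-80,0,0,0,0,0,-120,0,0,0,0,0,-160,0,0,0,0,0,-200,0,0,0,0,0,-240,0,0,0,0,0,-280,0,0,0,0,0,-320,0,0,0,0,0,-360,0,0,0,0,0,-400,0,0,0,0,0]'
python3 -m jog '[-40,0,0,0,0,0,-50,30,0,0,0,0,-50,60,0,0,0,0,-50,78,0,0,0,0,-50,78,0,0,0,0,-50,78,0,0,0,0,-50,78,0,0,0,0]'
python3 - <<'E'
from h import *
stl(); gol(0,225,58.4)
E
```

```text
clock: 18.05
eef_pos: [458.2, 188.7, 136.7]
eef_rot: [-1.573, -0.001, -1.478]
wrist_force: [1.5, -1.1, -2.1]
finger_gap: 23.5
clock: 18.63
eef_pos: [455.2, 236.7, 61.0]
eef_rot: [-1.57, 0.0, -1.479]
wrist_force: [0.7, 0.2, -1.3]
finger_gap: 23.7
t18.63 pos [455.2 236.7  61. ] rot [-1.5705e+00  1.0000e-04 -1.4787e+00] F [ 0.7  0.2 -1.3] gap 23.7 j [ 0.41  0.43  1.78 -0.    0.94  0.32]
lampframe [ -0.3 225.7] 61.0 yawrel -0.02
shift [0.7 2.6 0.3] turn [-0.02 -0.02 -0.  ] rows>= 1
```

```bash
python3 -m jog '[0,2.5,0.3,0,0,0,0,2.5,0.3,0,0,0,0,2.5,0.3,0,0,0]'; python3 -m jog '[10,0,0,0,0,0,20,0,0,0,0,0,30,0,0,0,0,0,40,0,0,0,0,0,50,0,0,0,0,0,60,0,0,0,0,0,60,0,0,0,0,0]'
python3 - <<'E'
from h import *
stl()
E
python3 -m jog '[3,0,0,0,0,0,6,0,0,0,0,0,9,0,0,0,0,0,12,0,0,0,0,0,15,0,0,0,0,0,17,0,0,0,0,0,17,0,0,0,0,0,17,0,0,0,0,0]'
python3 - <<'E'
from h import *
stl()
sc=manip.camera("scene"); 
cv2.imwrite("pics/s11.png",cv2.resize(sc["img"][180:280,290:420,::-1],None,fx=6,fy=6,interpolation=cv2.INTER_CUBIC))
E
```

```text
clock: 18.88
eef_pos: [455.6, 236.7, 58.7]
eef_rot: [-1.57, 0.0, -1.479]
wrist_force: [-0.4, -0.1, -1.7]
finger_gap: 23.9
clock: 19.47
eef_pos: [460.9, 175.1, 57.9]
eef_rot: [-1.571, -0.0, -1.48]
wrist_force: [-1.0, -0.5, -3.1]
finger_gap: 23.4
t19.47 pos [460.9 175.1  57.9] rot [-1.5713e+00 -2.0000e-04 -1.4801e+00] F [-1.  -0.5 -3.1] gap 23.4 j [ 0.29  0.39  1.84 -0.    0.91  0.2 ]
lampframe [ -0.3 164. ] 57.9 yawrel -0.1
clock: 20.13
eef_pos: [462.6, 160.0, 58.2]
eef_rot: [-1.571, -0.0, -1.479]
wrist_force: [0.5, -0.2, -1.4]
finger_gap: 23.6
t20.13 pos [462.6 160.   58.2] rot [-1.5705 -0.     -1.4786] F [ 0.5 -0.2 -1.4] gap 23.6 j [ 0.26  0.39  1.85 -0.    0.91  0.17]
lampframe [-1.000e-01  1.487e+02] 58.2 yawrel -0.02
```

View pics/s11.png

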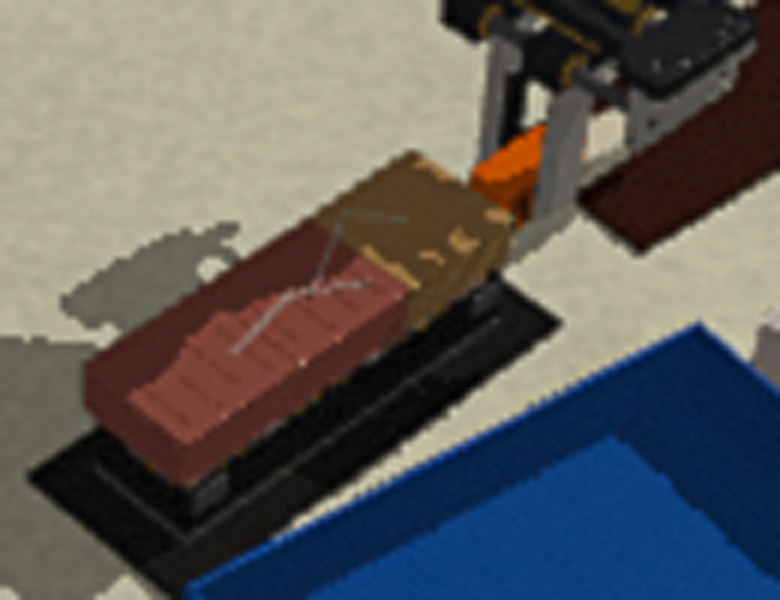

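```bash
python3 -m jog '[1,-0.5,0,0,0,0,1,-1,0,0,0,0,1,-1,0,0,0,0,1,-1,0,0,0,0]';python3 -m jog '[-15,0,0,0,0,0,-35,0,0,0,0,0,-55,0,0,0,0,0,-80,0,0,0,0,0,-80,-40,0,0,0,0,-80,-70,0,0,0,0,-80,-80,0,0,0,0]'
python3 - <<'E'
from h import *
stl()
sc=manip.camera("scene"); 
cv2.imwrite("pics/s12.png",cv2.resize(sc["img"][180:280,290:420,::-1],None,fx=6,fy=6,interpolation=cv2.INTER_CUBIC))
go([452,316,140],np.radians(-85)); 
E
```

```text
clock: 20.52
eef_pos: [462.5, 159.1, 59.1]
eef_rot: [-1.571, 0.0, -1.478]
wrist_force: [-0.4, 1.1, -2.4]
finger_gap: 23.7
clock: 21.1
eef_pos: [456.3, 239.7, 142.9]
eef_rot: [-1.566, 0.002, -1.478]
wrist_force: [0.5, -1.0, -0.3]
finger_gap: 23.4
t21.10 pos [456.3 239.7 142.9] rot [-1.5661e+00  1.5000e-03 -1.4776e+00] F [ 0.5 -1.  -0.3] gap 23.4 j [ 0.41  0.31  1.72 -0.    1.11  0.32]
lampframe [  1.  228.7] 142.9 yawrel 0.04
shift [-76.6   3.1   2.6] turn [-0.32  0.31 -0.11] rows>= 2
```

View pics/s12.png

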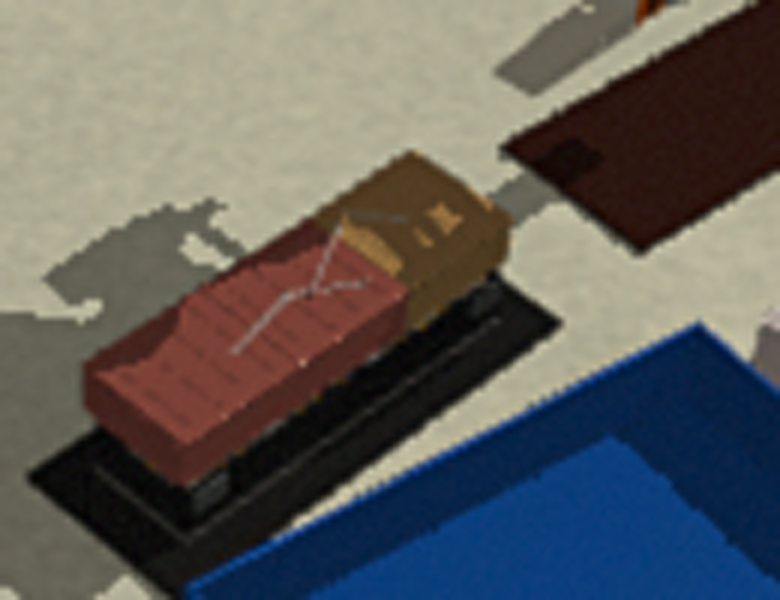

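```bash
python3 -m jog '[-40,0,1,0,0,0,-76,0,2,0,0,0,-76,30,2,0,0,0,-76,70,2,0,0,0,-76,100,2,0,0,0,-76,108,2,0,0,0,-76,110,2,0,0,0,-76,111,2,0,0,0,-76,111,2,0,0,0]'
python3 - <<'E'
from h import *
st()
E
```

```text
clock: 21.9
eef_pos: [449.9, 314.3, 28.6]
eef_rot: [-1.571, -0.0, -1.479]
wrist_force: [-7.9, -4.0, 19.6]
finger_gap: 23.9
t21.90 pos [449.9 314.3  28.6] rot [-1.5715e+00 -1.0000e-04 -1.4788e+00] F [-7.9 -4.  19.6] gap 23.9 j [0.54 0.54 1.69 0.   0.91 0.45]
```

```bash
python3 -m jog '[0,-2,0,0,0,0,0,-2,0,0,0,0]' 55; python3 -m jog '[0,0,0,0,0,0,0,0,0,0,0,0,0,0,0,0,0,0,0,0,0,0,0,0]'; python3 -m jog '[0,-40,0,0,0,0,0,-80,0,0,0,0,0,-120,0,0,0,0,0,-160,0,0,0,0,0,-200,0,0,0,0,0,-230,0,0,0,0,0,-270,0,0,0,0,0,-300,0,0,0,0,0,-300,0,0,0,0,0]' 94
python3 - <<'E'
from h import *
st()
w=manip.camera("wrist"); save(w,"w13")
for n,z in (("mat",5),("wedge_c",21)):
    for r in manip.masks_of(n,w)[:1]: print(n,round(r["score"],2),r["xy"],rect(w,r["pixels"],z))
gol(0,0,330)
E
```

```text
clock: 22.07
eef_pos: [450.0, 314.2, 29.7]
eef_rot: [-1.571, -0.0, -1.479]
wrist_force: [-0.3, -0.2, -0.4]
finger_gap: 33.7
clock: 22.4
eef_pos: [450.1, 314.4, 29.8]
eef_rot: [-1.571, -0.0, -1.479]
wrist_force: [0.5, 0.9, 0.0]
finger_gap: 54.4
t22.40 pos [450.1 314.4  29.8] rot [-1.5711e+00 -2.0000e-04 -1.4786e+00] F [0.5 0.9 0. ] gap 54.4 j [ 0.54  0.54  1.69 -0.    0.91  0.45]
mat 0.59 [347.2, 192.3] (448.9, 343.3, 163.0, 100.4, -88.9)
wedge_c 0.79 [321.5, 245.6] (447.1, 342.9, 135.0, 26.7, -85.2)
shift [ 303.8 -300.    -1.8] turn [ 0.01 -0.01  0.  ] rows>= 11validation failed for argument at $...
```

View pics/w13.png

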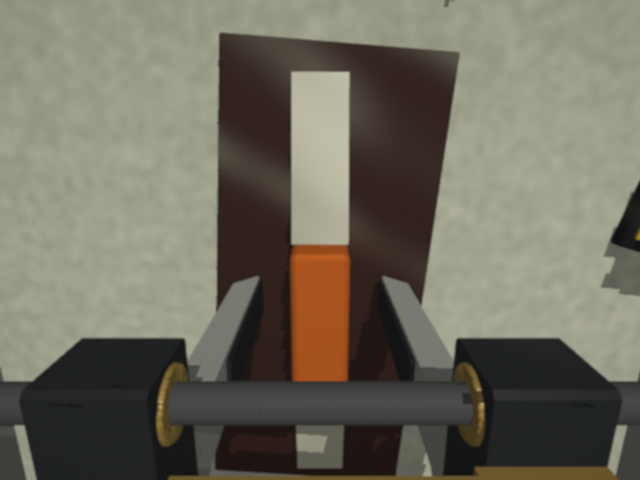

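```bash
python3 -m jog '[0,-40,0,0,0,0,0,-80,0,0,0,0,0,-120,0,0,0,0,0,-160,0,0,0,0,40,-200,0,0,0,0,80,-230,0,0,0,0,120,-260,0,0,0,0,160,-280,0,0,0,0,200,-300,0,0,0,0]' 93
python3 -m jog '[40,0,0,0,0,0,80,0,0,0,0,0,104,0,-2,0,0,0,104,0,-2,0,0,0,104,0,-2,0,0,0,104,0,-2,0,0,0]'
python3 - <<'E'
from h import *
stl()
w=manip.camera("wrist"); save(w,"w14")
for n,z in (("lamp",6),("lens_old_c",75),("bin",50),("module_a_c",8)):
    for r in manip.masks_of(n,w)[:1]: print(n,round(r["score"],2),r["xy"],rect(w,r["pixels"],z))
sc=manip.camera("scene"); 
cv2.imwrite("pics/s14.png",cv2.resize(sc["img"][180:280,290:420,::-1],None,fx=6,fy=6,interpolation=cv2.INTER_CUBIC))
for n,z in (("lens_old_c",53),("lens_old_left",47),("lens_old_right",47)):
    for r in manip.tip_of(n,w)[:1]: print(n,round(r["score"],2),r["xy"],onz(w,r["xy"],z).round(1))
E
```

```text
clock: 23.3
eef_pos: [465.2, 146.5, 313.9]
eef_rot: [-1.57, 0.0, -1.478]
wrist_force: [1.0, 0.2, -0.3]
finger_gap: 93.0
clock: 23.8
eef_pos: [473.1, 44.6, 312.3]
eef_rot: [-1.571, 0.0, -1.479]
wrist_force: [0.3, 0.3, -0.0]
finger_gap: 92.8
t23.80 pos [473.1  44.6 312.3] rot [-1.5708e+00  2.0000e-04 -1.4786e+00] F [ 0.3  0.3 -0. ] gap 92.8 j [ 0.02  0.08  1.59  0.    1.48 -0.08]
lampframe [-0.2 32.9] 312.3 yawrel -0.02
lamp 0.72 [287.4, 180.8] (475.9, 11.9, 249.6, 100.8, -84.6)
lens_old_c 0.64 [319.9, 233.2] (476.8, 8.9, 205.2, 63.9, -84.6)
bin 0.7 [477.3, 218.5] (639.7, 9.3, 281.2, 163.9, 85.9)
module_a_c 0.78 [458.6, 75.8] (610.1, 188.5, 53.9, 48.3, -74.5)
lens_old_c 0.66 [321.4, 240.4] [477.7   6.1  53. ]
lens_old_left 0.84 [318.5, 135.9] [464.6 113.3  47. ]
lens_old_right 0.75 [319.4, 324.7] [484.9 -95.3  47. ]
```

View pics/s14.png

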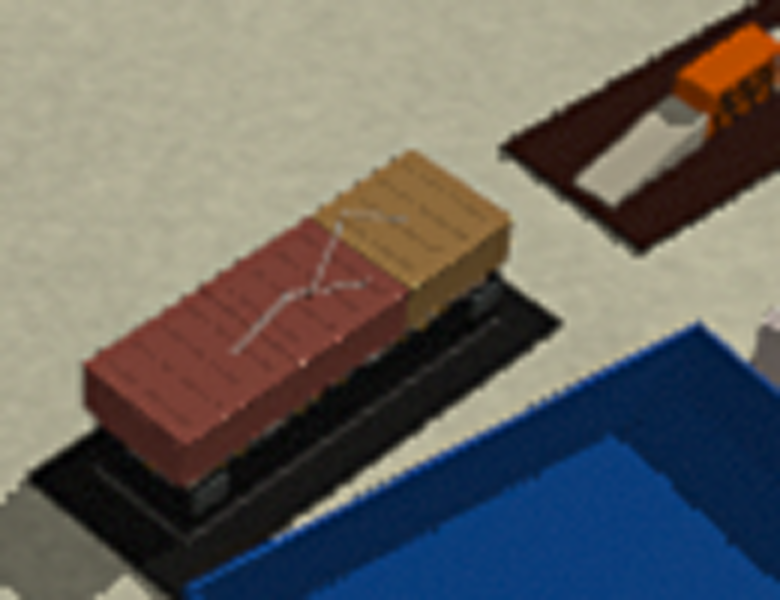

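View pics/w14.png

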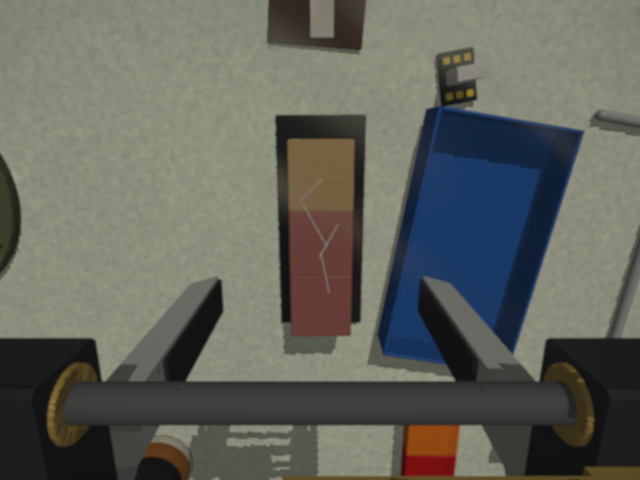

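```bash
python3 - <<'E'
from h import *
from scipy.optimize import least_squares
sc=manip.camera("scene")
def fit(px):
    px=np.array(px)/6+[290,180]-[0.4,0.4]
    C=[(-32,103),(32,103),(32,-103),(-32,-103)]
    def f(v):
        X=[[*lw(x+v[0],y+v[1]),(v[2] if y>0 else v[3])] for x,y in C]
        return (proj(sc,X)-px).ravel()
    r=least_squares(f,[0,0,64,64]); return r.x.round(1),np.abs(r.fun).max().round(2)
print("now",fit([(411,150),(511,221),(189,443),(84,366)]))
print("s7",fit([(412,158),(514,230),(189,460),(87,397)]))
print("s4?",)
go([476.6,9.5,110],LY-np.pi/2); go([476.6,9.5,75],LY-np.pi/2)
E
```

```text
now (array([-12.6,  10.7,  57.9,  56.9]), np.float64(0.38))
s7 (array([-12.2,  11.6,  52.3,  41.4]), np.float64(1.32))
s4?
shift [3.500e+01 2.023e+02 2.000e-01] turn [-0.    0.01 -0.  ] rows>= 5
shift [3.500e+01 2.373e+02 2.000e-01] turn [-0.    0.01 -0.  ] rows>= 6
```

```bash
python3 -m jog '[10,40,0,0,0,0,20,80,0,0,0,0,35,120,0,0,0,0,35,160,0,0,0,0,35,195,0,0,0,0,35,215,0,0,0,0,35,230,0,0,0,0,35,241,0,0,0,0,35,241,0,0,0,0,35,241,0,0,0,0]'
python3 - <<'E'
from h import *
stl()
w=manip.camera("wrist"); save(w,"w15")
E
```

```text
clock: 25.13
eef_pos: [476.3, 9.4, 71.3]
eef_rot: [-1.572, 0.0, -1.478]
wrist_force: [-0.1, 0.3, 1.2]
finger_gap: 93.0
t25.13 pos [476.3   9.4  71.3] rot [-1.5716e+00  1.0000e-04 -1.4785e+00] F [-0.1  0.3  1.2] gap 93.0 j [-0.06  0.34  1.87 -0.    0.93 -0.15]
lampframe [-0.3 -2.5] 71.3 yawrel -0.01
```

View pics/w15.png

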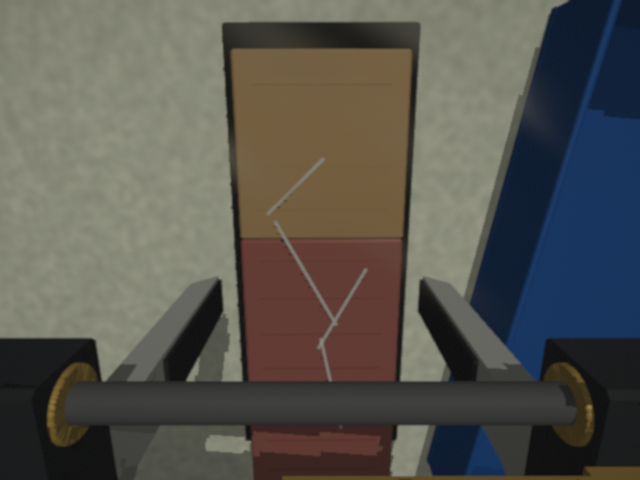

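```bash
python3 -m jog '[0,0,0,0,0,0,0,0,0,0,0,0,0,0,0,0,0,0,0,0,0,0,0,0,0,0,0,0,0,0,0,0,0,0,0,0,0,0,0,0,0,0]' 55 25
python3 -m jog '[0,-10,0,0,0,0,0,-30,0,0,0,0,0,-60,0,0,0,0,0,-90,0,0,0,0,0,-110,0,0,0,0,0,-110,0,0,0,0,0,-110,0,0,0,0]'
python3 - <<'E'
from h import *
stl()
go([640,9.7,180],np.radians(-3.9-90)); go([640,9.7,70],np.radians(-3.9-90))
sc=manip.camera("scene"); save(sc,"s16")
E
```

```text
clock: 25.77
eef_pos: [476.6, 9.3, 71.5]
eef_rot: [-1.57, -0.0, -1.478]
wrist_force: [0.3, -0.3, 2.3]
finger_gap: 63.8
clock: 26.35
eef_pos: [476.4, 9.3, 182.0]
eef_rot: [-1.569, -0.0, -1.479]
wrist_force: [-0.5, 0.5, -1.4]
finger_gap: 64.1
t26.35 pos [476.4   9.3 182. ] rot [-1.5693e+00 -2.0000e-04 -1.4785e+00] F [-0.5  0.5 -1.4] gap 64.1 j [-0.06  0.18  1.78 -0.    1.18 -0.15]
lampframe [-0.2 -2.6] 182.0 yawrel -0.01
shift [ 14.7   2.3 162.9] turn [-0.09  9.19  0.01] rows>= 4
shift [ 14.6 112.3 162.7] turn [-0.09  9.19  0.01] rows>= 5
```

View pics/s16.png

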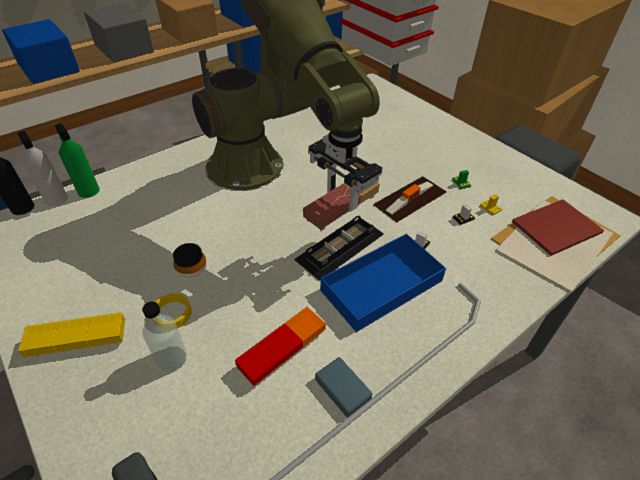

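```bash
python3 -m jog '[3,0,35,0,2,0,6,0,70,0,4,0,9,0,105,0,6,0,12,0,140,0,8,0,14.6,0,162.8,0,9.2,0,14.6,0,162.8,0,9.2,0,14.6,40,162.8,0,9.2,0,14.6,80,162.8,0,9.2,0,14.6,110,162.8,0,9.2,0,14.6,130,162.8,0,9.2,0]'
python3 -m jog '[0,0,0,0,0,0,0,0,0,0,0,0]' 
python3 - <<'E'
from h import *
st()
w=manip.camera("wrist"); save(w,"w17")
E
```

```text
clock: 27.23
eef_pos: [637.0, 9.9, 46.0]
eef_rot: [-1.578, -0.0, -1.639]
wrist_force: [-0.4, -0.1, -0.7]
finger_gap: 63.8
clock: 27.4
eef_pos: [638.8, 9.8, 50.1]
eef_rot: [-1.574, -0.0, -1.639]
wrist_force: [-0.3, 1.4, -1.8]
finger_gap: 64.2
t27.40 pos [638.8   9.8  50.1] rot [-1.574e+00 -1.000e-04 -1.639e+00] F [-0.3  1.4 -1.8] gap 64.2 j [-0.04  0.68  1.4  -0.    1.07  0.03]
```

View pics/w17.png

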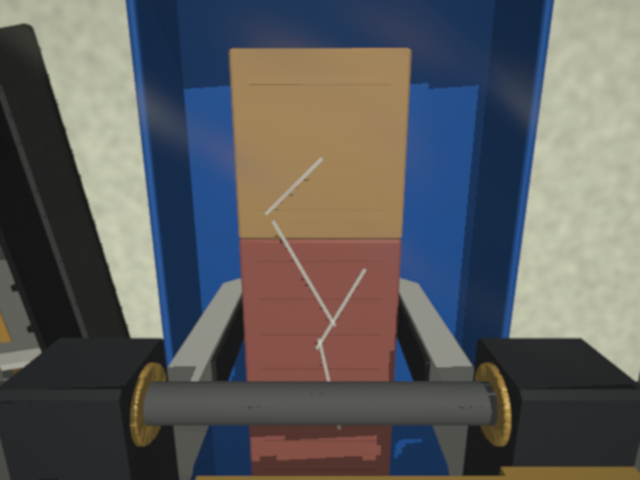

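```bash
python3 -m jog '[0,3,0,0,0,0,0,5,0,0,0,0,0,5,0,0,0,0]';python3 -m jog '[0,0,0,0,0,0,0,0,0,0,0,0,0,0,0,0,0,0,0,0,0,0,0,0,0,0,0,0,0,0]' 84;  python3 -m jog '[0,-40,0,0,0,0,0,-80,0,0,0,0,0,-120,0,0,0,0,0,-160,0,0,0,0,-40,-200,0,0,0,0,-80,-210,0,0,0,0,-120,-210,0,0,0,0,-160,-210,0,0,0,0,-170,-210,0,0,0,0,-170,-210,0,0,0,0]' 70
python3 - <<'E'
from h import *
st()
w=manip.camera("wrist"); save(w,"w18")
for n,z in (("module_a_c",23),("module_b_c",23)):
    for r in manip.tip_of(n,w)[:3]: print(n,round(r["score"],2),r["xy"],onz(w,r["xy"],z).round(1))
    for r in manip.masks_of(n,w)[:3]: print(n,round(r["score"],2),r["xy"],rect(w,r["pixels"],8))
E
```

```text
clock: 27.7
eef_pos: [640.0, 9.8, 46.8]
eef_rot: [-1.57, 0.0, -1.639]
wrist_force: [0.4, -1.5, -2.6]
finger_gap: 64.0
clock: 28.12
eef_pos: [639.9, 9.8, 46.4]
eef_rot: [-1.571, -0.0, -1.639]
wrist_force: [-0.4, -0.2, -0.1]
finger_gap: 84.1
clock: 28.95
eef_pos: [650.9, 183.6, 256.0]
eef_rot: [-1.571, 0.001, -1.635]
wrist_force: [-0.2, -0.2, -0.3]
finger_gap: 69.7
t28.95 pos [650.9 183.6 256. ] rot [-1.5711e+00  5.0000e-04 -1.6347e+00] F [-0.2 -0.2 -0.3] gap 69.7 j [0.22 0.58 1.06 0.   1.5  0.28]
module_a_c 0.71 [276.8, 208.9] [608.3 186.7  23. ]
module_a_c 0.72 [276.6, 207.4] (605.6, 187.4, 54.6, 40.8, -74.7)
module_b_c 0.33 [315.2, 370.3] [634.    5.6  23. ]
module_b_c 0.8 [257.5, 14.6] (606.1, 360.7, 38.4, 31.3, -10.1)
```

View pics/w18.png

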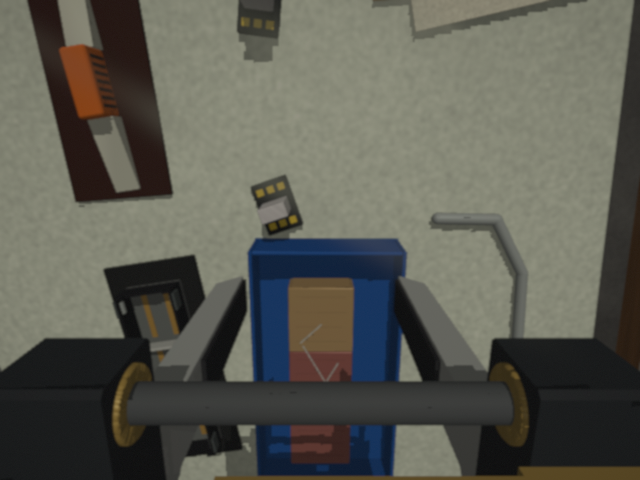

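```bash
python3 - <<'E'
from h import *
go([606.5,187.2,120],np.radians(-74.7))
E
```

```text
shift [ -6.1 136.4 -45.6] turn [-0.00e+00 -1.93e+01  1.00e-02] rows>= 4
```

```bash
python3 -m jog '[-2,30,-15,0,-6,0,-4,60,-30,0,-12,0,-6,95,-45.6,0,-19.3,0,-6,125,-45.6,0,-19.3,0,-6,136,-45.6,0,-19.3,0,-6,136,-45.6,0,-19.3,0,-6,136,-45.6,0,-19.3,0]' 60
python3 - <<'E'
from h import *
st()
w=manip.camera("wrist"); save(w,"w19")
for n,z in (("module_a_c",23),):
    for r in manip.tip_of(n,w)[:3]: print(n,round(r["score"],2),r["xy"],onz(w,r["xy"],z).round(1))
    for r in manip.masks_of(n,w)[:3]: print(n,round(r["score"],2),r["xy"],rect(w,r["pixels"],8))
E
```

```text
clock: 29.78
eef_pos: [607.3, 187.9, 121.6]
eef_rot: [-1.57, -0.0, -1.304]
wrist_force: [0.6, 0.1, 0.2]
finger_gap: 59.8
t29.78 pos [607.3 187.9 121.6] rot [-1.5696e+00 -1.0000e-04 -1.3042e+00] F [0.6 0.1 0.2] gap 59.8 j [ 0.24  0.59  1.37 -0.    1.19 -0.02]
module_a_c 0.8 [322.2, 250.0] [608.5 186.5  23. ]
module_a_c 0.82 [320.3, 241.0] (606.2, 188.4, 54.5, 38.1, -73.8)
```

View pics/w19.png

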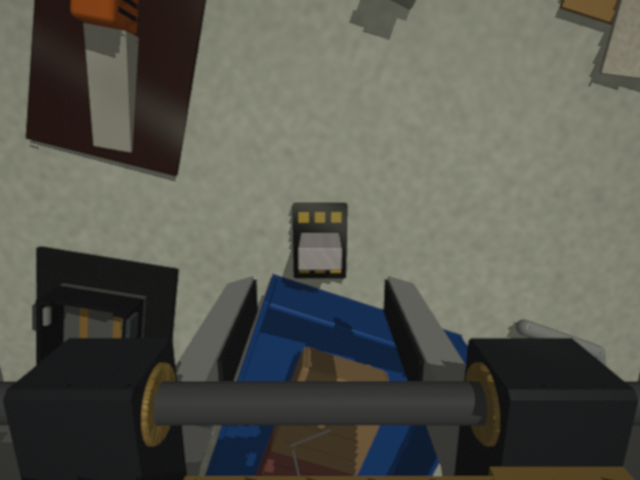

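```bash
python3 -m jog '[0,30,-0.5,0,0,0,0,60,-0.5,0,0,0,0,71,-0.5,0,0,0,0,71,-0.5,0,0,0,0,71,-0.5,0,0,0]'; python3 -m jog '[0,0,0,0,0,0,0,0,0,0,0,0,0,0,0,0,0,0,0,0,0,0,0,0,0,0,0,0,0,0,0,0,0,0,0,0]' 15 30
python3 - <<'E'
from h import *
st()
E
python3 -m jog '[0,-30,0,0,0,0,0,-70,0,0,0,0,0,-110,0,0,0,0,0,-110,0,0,0,0,0,-110,0,0,0,0]'
python3 - <<'E'
from h import *
st()
w=manip.camera("wrist"); save(w,"w20")
gol(0,67,160);gol(0,67,60)
E
```

```text
clock: 30.35
eef_pos: [606.5, 188.5, 50.5]
eef_rot: [-1.57, -0.0, -1.302]
wrist_force: [-0.2, 0.3, 0.7]
finger_gap: 59.8
clock: 30.85
eef_pos: [606.0, 188.4, 49.7]
eef_rot: [-1.57, -0.0, -1.302]
wrist_force: [-0.2, 0.1, 2.2]
finger_gap: 25.7
t30.85 pos [606.  188.4  49.7] rot [-1.5703 -0.     -1.3022] F [-0.2  0.1  2.2] gap 25.7 j [ 0.24  0.67  1.41 -0.    1.06 -0.02]
clock: 31.27
eef_pos: [606.6, 188.6, 161.6]
eef_rot: [-1.567, -0.0, -1.302]
wrist_force: [-0.1, 0.0, -1.9]
finger_gap: 26.1
t31.27 pos [606.6 188.6 161.6] rot [-1.5666e+00 -1.0000e-04 -1.3022e+00] F [-0.1  0.  -1.9] gap 26.1 j [ 0.24  0.54  1.34 -0.    1.26 -0.02]
shift [  69.8   -0.8 -159.8] turn [-0.02 10.09  0.  ] rows>= 5
shift [  69.8   99.2 -159.9] turn [-0.02 10.09  0.  ] rows>= 5
```

View pics/w20.png

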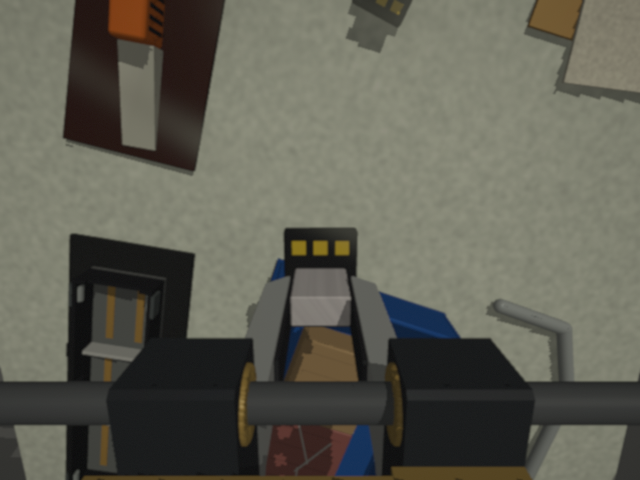

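```bash
python3 - <<'E'
from h import *
s=st()
w=manip.camera("wrist")
z=s["eef_pos"][2]
for uv in ((321,268),(321,296),(292,282),(349,282)):
    p=onz(w,uv,z-4); print(uv,(R(s["eef_rot"]).T@(p-s["eef_pos"])).round(1))
for uv in ((321,229),(285,240),(357,240)):
    p=onz(w,uv,z-42); print(uv,(R(s["eef_rot"]).T@(p-s["eef_pos"])).round(1))
E
```

```text
t31.32 pos [605.8 188.3 159.3] rot [-1.5704e+00 -1.0000e-04 -1.3022e+00] F [-0.  -0.5 -2.2] gap 25.7 j [ 0.24  0.54  1.34 -0.    1.26 -0.02]
(321, 268) [-18.4   4.   -0.3]
(321, 296) [-5.7  4.  -0.3]
(292, 282) [-12.1   4.  -12.6]
(349, 282) [-12.2   4.   11.6]
(321, 229) [-26.2  42.   -0.2]
(285, 240) [-20.4  42.  -18.6]
(357, 240) [-20.4  42.   18.2]
```

```bash
python3 -m jog '[15,0,-36,0,3,0,30,0,-72,0,6,0,45,0,-108,0,9,0,60,0,-144,0,10.1,0,70,0,-160,0,10.1,0,70,0,-160,0,10.1,0,70,0,-160,0,10.1,0,70,30,-160,0,10.1,0,70,60,-160,0,10.1,0,70,60,-160,0,10.1,0]'
python3 - <<'E'
from h import *
stl()
w=manip.camera("wrist"); save(w,"w21")
gol(0,66.5,62)
E
```

```text
clock: 32.2
eef_pos: [468.0, 78.7, 94.1]
eef_rot: [-1.579, 0.0, -1.478]
wrist_force: [-0.8, 0.5, -2.2]
finger_gap: 25.7
t32.20 pos [468.   78.7  94.1] rot [-1.5794e+00  1.0000e-04 -1.4780e+00] F [-0.8  0.5 -2.2] gap 25.7 j [ 0.09  0.3   1.86  0.    0.99 -0.  ]
lampframe [-2.2 67.3] 94.1 yawrel 0.02
shift [ 0.8 34.8  1.3] turn [ 0.35  0.02 -0.  ] rows>= 1
```

View pics/w21.png

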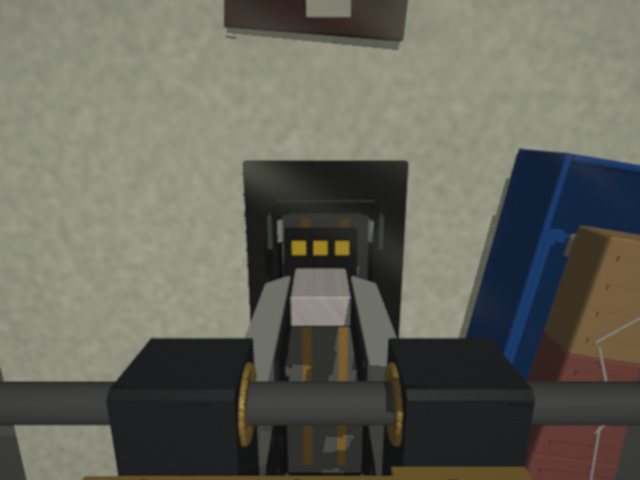

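```bash
python3 -m jog '[0.5,0,1,0,0,0,0.5,15,0.8,0,0,0,0.5,25,0.8,0,0,0,0.5,30,0.8,0,0,0,0.5,30,0.8,0,0,0,0.5,30,0.8,0,0,0]'
python3 - <<'E'
from h import *
stl()
gol(0,66.5,61)
E
```

```text
clock: 32.75
eef_pos: [471.3, 78.1, 69.8]
eef_rot: [-1.571, 0.0, -1.478]
wrist_force: [0.7, 0.3, -0.8]
finger_gap: 25.7
t32.75 pos [471.3  78.1  69.8] rot [-1.5705  0.     -1.4784] F [ 0.7  0.3 -0.8] gap 25.7 j [ 0.09  0.34  1.87  0.    0.92 -0.  ]
lampframe [ 1.  66.4] 69.8 yawrel -0.01
shift [-0.1  8.8 -1. ] turn [-0.02 -0.01 -0.  ] rows>= 1
```

```bash
python3 -m jog '[0,4,-1,0,0,0,0,7,-1,0,0,0,0,8.5,-1,0,0,0,0,8.5,-1,0,0,0,0,8.5,-1,0,0,0]'
python3 - <<'E'
from h import *
stl()
E
python3 -m jog '[0,0,0,0,0,0,0,0,0,0,0,0,0,0,0,0,0,0,0,0,0,0,0,0]' 46
python3 -m jog '[0,-40,0,0,0,0,0,-80,0,0,0,0,0,-120,0,0,0,0,-40,-160,0,0,0,0,-60,-170,0,0,0,0,-60,-170,0,0,0,0]' 70
python3 - <<'E'
from h import *
stl()
w=manip.camera("wrist"); save(w,"w22")
for r in manip.masks_of("module_b_c",w)[:3]: print(round(r["score"],2),r["xy"],rect(w,r["pixels"],8))
E
```

```text
clock: 33.17
eef_pos: [470.0, 77.9, 60.8]
eef_rot: [-1.571, 0.0, -1.479]
wrist_force: [0.1, -0.4, -0.8]
finger_gap: 25.8
t33.17 pos [470.   77.9  60.8] rot [-1.5708  0.     -1.4786] F [ 0.1 -0.4 -0.8] gap 25.8 j [ 0.09  0.36  1.88  0.    0.9  -0.  ]
lampframe [-0.2 66.3] 60.8 yawrel -0.02
clock: 33.5
eef_pos: [470.1, 77.9, 60.9]
eef_rot: [-1.571, -0.0, -1.479]
wrist_force: [0.3, -0.4, 0.0]
finger_gap: 45.6
clock: 34.0
eef_pos: [465.3, 141.1, 235.4]
eef_rot: [-1.564, 0.002, -1.476]
wrist_force: [-0.5, -0.7, -0.2]
finger_gap: 69.7
t34.00 pos [465.3 141.1 235.4] rot [-1.5637  0.0017 -1.4765] F [-0.5 -0.7 -0.2] gap 69.7 j [0.22 0.15 1.69 0.   1.3  0.12]
lampframe [  0.9 129.7] 235.4 yawrel 0.1
```

View pics/w22.png

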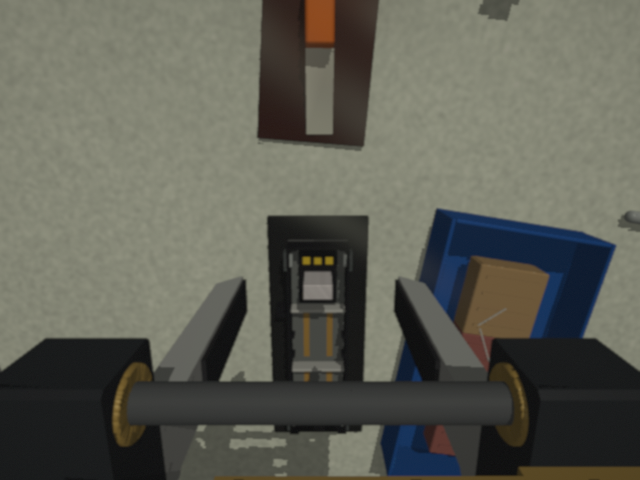

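```bash
python3 - <<'E'
from h import *
go([595,365,250],np.radians(-100))
E
```

```text
shift [-213.5  -18.7  151.3] turn [-7.000e-02  1.539e+01 -1.000e-02] rows>= 7
```

```bash
python3 -m jog '[-30,0,20,0,3,0,-60,0,42,0,6,0,-90,0,64,0,9,0,-120,0,86,0,12,0,-150,0,108,0,15,0,-180,0,130,0,15.4,0,-213,0,150,0,15.4,0,-213,0,150,0,15.4,0,-213,0,150,0,15.4,0]'
python3 - <<'E'
from h import *
st()
w=manip.camera("wrist"); save(w,"w23")
for r in manip.masks_of("module_b_c",w)[:4]: print(round(r["score"],2),r["xy"],rect(w,r["pixels"],8))
for r in manip.tip_of("module_b_c",w)[:4]: print(round(r["score"],2),r["xy"],onz(w,r["xy"],23).round(1))
tp=manip.camera("top"); save(tp,"t23")
E
```

```text
clock: 34.85
eef_pos: [594.5, 363.5, 227.2]
eef_rot: [-1.574, -0.003, -1.747]
wrist_force: [-0.4, -0.6, -0.6]
finger_gap: 69.9
t34.85 pos [594.5 363.5 227.2] rot [-1.5743 -0.003  -1.7466] F [-0.4 -0.6 -0.6] gap 69.9 j [ 0.5   0.65  1.02 -0.    1.48  0.67]
0.97 [334.3, 83.8] (628.1, 473.9, 53.8, 38.8, -3.5)
0.85 [181.5, 80.4] (496.6, 498.2, 56.0, 38.1, -18.9)
0.83 [177.5, 79.5] [496.1 497.6  23. ]
```

View pics/w23.png

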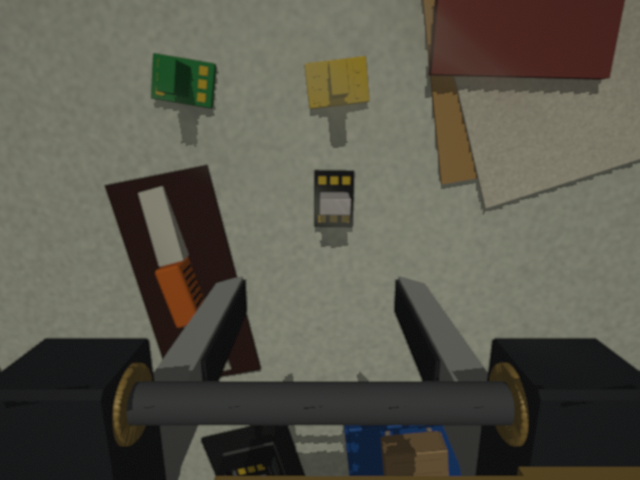

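View pics/t23.png

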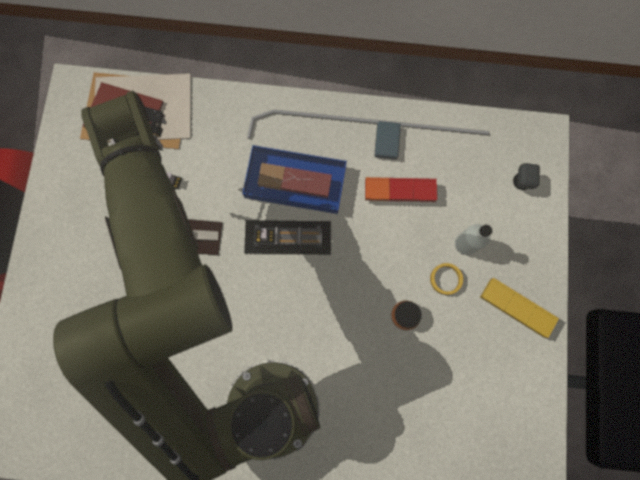

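```bash
python3 - <<'E'
from h import *
w=manip.camera("wrist")
P=np.array([onz(w,q,z) for q,z in (((315.5,171),8),((354,170.5),8),((352.5,227),8),((315.5,227),8))])
print(P.round(1),P.mean(0).round(1)); d=(P[0]+P[1]-P[2]-P[3])/2; print(np.linalg.norm(d),np.linalg.norm(P[0]-P[1]),np.degrees(np.arctan2(d[1],d[0]))-90)
c=P.mean(0); go([c[0],c[1],120],np.arctan2(d[1],d[0])-np.pi)
E
```

```text
[[596.6 400.2   8. ]
 [632.  394.3   8. ]
 [622.2 341.2   8. ]
 [587.  347.5   8. ]] [609.4 370.8   8. ]
53.79285255131001 35.85179030240532 -10.357864435861458
shift [-11.  111.5  13.4] turn [-0.03  0.18 -0.02] rows>= 3
```

```bash
python3 -m jog '[-6,35,7,0,0,0,-11,70,13.4,0,0,0,-11,105,13.4,0,0,0,-11,111,13.4,0,0,0,-11,111,13.4,0,0,0,-11,111,13.4,0,0,0,-11,111,13.4,0,0,0]' 60
python3 - <<'E'
from h import *
st()
w=manip.camera("wrist"); save(w,"w24")
for r in manip.masks_of("module_b_c",w)[:2]: print(round(r["score"],2),r["xy"],rect(w,r["pixels"],8))
E
```

```text
clock: 35.68
eef_pos: [610.2, 372.3, 123.3]
eef_rot: [-1.567, 0.003, -1.748]
wrist_force: [-0.4, 0.1, 0.6]
finger_gap: 60.1
t35.68 pos [610.2 372.3 123.3] rot [-1.5674  0.0027 -1.7475] F [-0.4  0.1  0.6] gap 60.1 j [ 0.5   0.76  1.08 -0.    1.3   0.67]
0.79 [321.1, 82.8] (628.2, 473.6, 54.3, 39.4, -3.5)
0.68 [103.7, 82.8] (494.9, 498.7, 59.6, 38.2, -19.4)
```

View pics/w24.png

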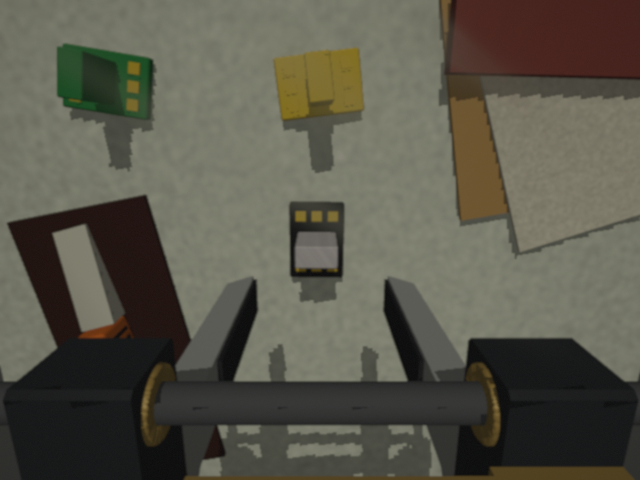

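```bash
python3 -m jog '[0,30,-2,0,0,0,0,60,-2.5,0,0,0,0,71,-2.5,0,0,0,0,71,-2.5,0,0,0,0,71,-2.5,0,0,0]'
python3 - <<'E'
from h import *
s=st()
E
```

```text
clock: 36.2
eef_pos: [607.3, 372.7, 50.2]
eef_rot: [-1.57, 0.001, -1.747]
wrist_force: [0.7, -0.7, 1.1]
finger_gap: 60.0
t36.20 pos [607.3 372.7  50.2] rot [-1.5700e+00  6.0000e-04 -1.7473e+00] F [ 0.7 -0.7  1.1] gap 60.0 j [0.5  0.83 1.13 0.   1.18 0.68]
```

```bash
python3 -m jog '[0,0,0,0,0,0,0,0,0,0,0,0,0,0,0,0,0,0,0,0,0,0,0,0,0,0,0,0,0,0,0,0,0,0,0,0]' 15 30
python3 -m jog '[0,-30,0,0,0,0,0,-70,0,0,0,0,0,-110,0,0,0,0,0,-110,0,0,0,0,0,-110,0,0,0,0]'
python3 - <<'E'
from h import *
s=st()
w=manip.camera("wrist"); save(w,"w25")
z=s["eef_pos"][2]
for uv in ((321,229),(285,240),(357,240)):
    p=onz(w,uv,z-42); print(uv,(R(s["eef_rot"]).T@(p-s["eef_pos"])).round(1))
gol(0,0,160)
E
```

```text
clock: 36.7
eef_pos: [607.0, 372.6, 49.2]
eef_rot: [-1.57, 0.0, -1.747]
wrist_force: [-0.5, -0.5, 2.5]
finger_gap: 25.9
clock: 37.12
eef_pos: [607.6, 372.9, 161.6]
eef_rot: [-1.567, 0.003, -1.747]
wrist_force: [-0.2, -0.5, -1.5]
finger_gap: 25.7
t37.12 pos [607.6 372.9 161.6] rot [-1.5672  0.0029 -1.7473] F [-0.2 -0.5 -1.5] gap 25.7 j [0.5  0.72 1.05 0.   1.37 0.68]
(321, 229) [-26.   42.1   0.3]
(285, 240) [-20.2  42.  -18.1]
(357, 240) [-20.2  42.1  18.7]
shift [377.9  -1.2 -65.1] turn [ -0.03 -15.41  -0.02] rows>= 10
```

View pics/w25.png

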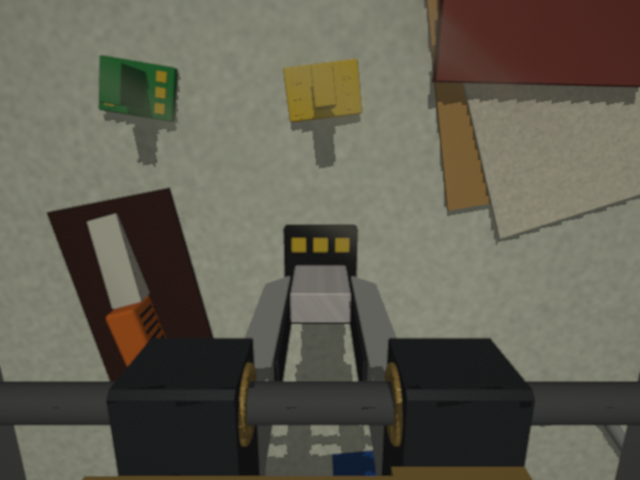

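```bash
python3 -m jog '[38,0,-7,0,-2,0,76,0,-14,0,-4,0,114,0,-20,0,-6,0,152,0,-26,0,-8,0,190,0,-32,0,-10,0,228,0,-38,0,-12,0,266,0,-44,0,-14,0,304,0,-50,0,-15.4,0,342,0,-57,0,-15.4,0,378,0,-65,0,-15.4,0]'
python3 - <<'E'
from h import *
gol(0,-66.5,160);gol(0,-66.5,100)
E
```

```text
clock: 38.0
eef_pos: [474.8, 10.2, 157.3]
eef_rot: [-1.574, 0.0, -1.478]
wrist_force: [0.6, -0.8, -0.9]
finger_gap: 25.7
shift [64.9 -2.8  1.8] turn [ 0.16 -0.   -0.02] rows>= 2
shift [64.9 57.2  1.9] turn [ 0.16 -0.   -0.02] rows>= 3
```

```bash
python3 -m jog '[33,0,0,0,0,0,66,0,0.5,0,0,0,66,20,0.5,0,0,0,66,60,0.5,0,0,0,66,60,0.5,0,0,0,66,60,0.5,0,0,0]'
python3 - <<'E'
from h import *
stl()
gol(0,-66.5,70)
w=manip.camera("wrist"); save(w,"w26")
E
```

```text
clock: 38.5
eef_pos: [481.6, -53.6, 97.1]
eef_rot: [-1.576, 0.002, -1.479]
wrist_force: [-0.0, -0.5, 0.8]
finger_gap: 25.4
t38.50 pos [481.6 -53.6  97.1] rot [-1.5764  0.0016 -1.4785] F [-0.  -0.5  0.8] gap 25.4 j [-0.19  0.32  1.83  0.    1.   -0.28]
lampframe [ -0.8 -65.7] 97.1 yawrel -0.01
shift [ 0.8 27.1  1. ] turn [ 0.32 -0.01 -0.09] rows>= 1
```

View pics/w26.png

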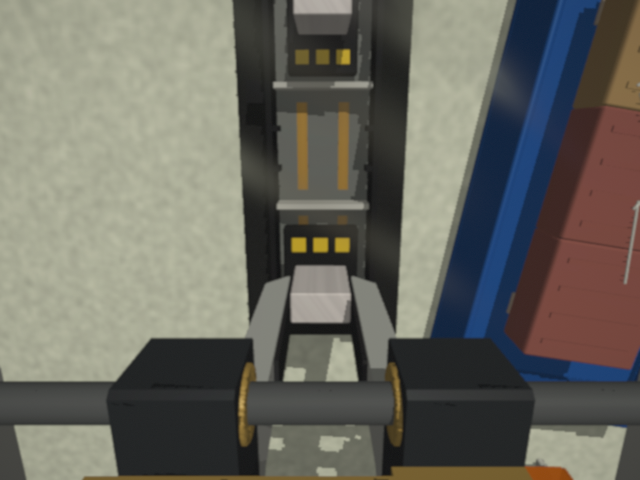

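Module is over bay0, lined up (base at cols 285–357, between the walls). Lower.

```bash
python3 -m jog '[0.8,15,0.5,0,0,0,0.8,25,0.5,0,0,0,0.8,27,0.5,0,0,0,0.8,27,0.5,0,0,0,0.8,27,0.5,0,0,0]'
python3 - <<'E'
from h import *
stl()
gol(0,-66.5,61)
E
```

```text
clock: 38.97
eef_pos: [484.0, -54.6, 72.6]
eef_rot: [-1.57, -0.0, -1.478]
wrist_force: [0.7, -0.5, -1.8]
finger_gap: 25.7
t38.97 pos [484.  -54.6  72.6] rot [-1.5701e+00 -2.0000e-04 -1.4782e+00] F [ 0.7 -0.5 -1.8] gap 25.7 j [-0.19  0.36  1.84 -0.    0.94 -0.28]
lampframe [  1.4 -66.9] 72.6 yawrel 0.01
shift [-0.4 11.6 -1.4] turn [-0.04  0.01  0.01] rows>= 1
```

```bash
python3 -m jog '[0,5,-1.4,0,0,0,0,9,-1.4,0,0,0,0,11.5,-1.4,0,0,0,0,11.5,-1.4,0,0,0,0,11.5,-1.4,0,0,0]'
python3 - <<'E'
from h import *
stl()
E
python3 -m jog '[0,0,0,0,0,0,0,0,0,0,0,0,0,0,0,0,0,0,0,0,0,0,0,0]' 46
python3 -m jog '[0,-40,0,0,0,0,0,-80,0,0,0,0,0,-120,0,0,0,0,-40,-160,0,0,0,0,-80,-200,0,0,0,0,-120,-230,0,0,0,0,-120,-230,0,0,0,0,-120,-230,0,0,0,0]' 93
python3 - <<'E'
from h import *
stl()
w=manip.camera("wrist"); save(w,"w27")
sc=manip.camera("scene"); save(sc,"s27")
cv2.imwrite("pics/s27c.png",cv2.resize(sc["img"][180:280,290:420,::-1],None,fx=6,fy=6,interpolation=cv2.INTER_CUBIC))
go([650,-260,330],np.radians(-90))
E
```

```text
clock: 39.38
eef_pos: [482.2, -54.8, 60.2]
eef_rot: [-1.571, 0.0, -1.479]
wrist_force: [-0.1, -0.2, -0.7]
finger_gap: 25.8
t39.38 pos [482.2 -54.8  60.2] rot [-1.5711e+00  1.0000e-04 -1.4785e+00] F [-0.1 -0.2 -0.7] gap 25.8 j [-0.19  0.38  1.86 -0.    0.91 -0.28]
lampframe [ -0.4 -67. ] 60.2 yawrel -0.01
clock: 39.72
eef_pos: [482.4, -54.8, 60.5]
eef_rot: [-1.571, -0.0, -1.479]
wrist_force: [-0.2, 0.3, -0.8]
finger_gap: 45.1
clock: 40.38
eef_pos: [471.7, 68.3, 295.3]
eef_rot: [-1.563, 0.001, -1.475]
wrist_force: [0.9, -0.6, 1.2]
finger_gap: 92.5
t40.38 pos [471.7  68.3 295.3] rot [-1.5633e+00  6.0000e-04 -1.4754e+00] F [ 0.9 -0.6  1.2] gap 92.5 j [ 0.07  0.08  1.62  0.    1.43 -0.03]
lampframe [ 0.6 56.6] 295.3 yawrel 0.17
shift [340.7 -38.9 147.4] turn [-0.08  5.4   0.01] rows>= 9
```

View pics/w27.png

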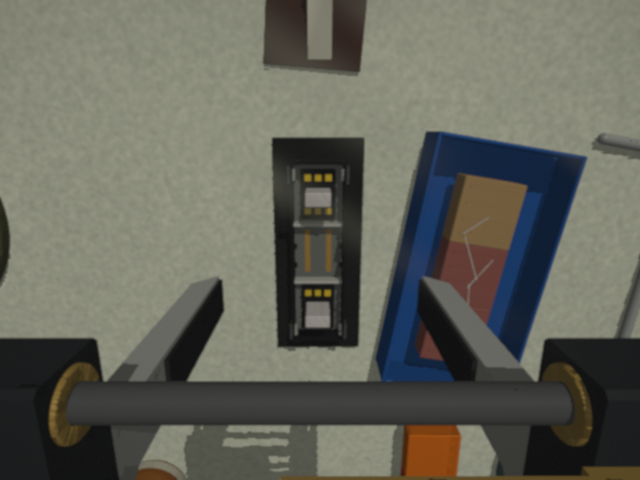

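View pics/s27.png

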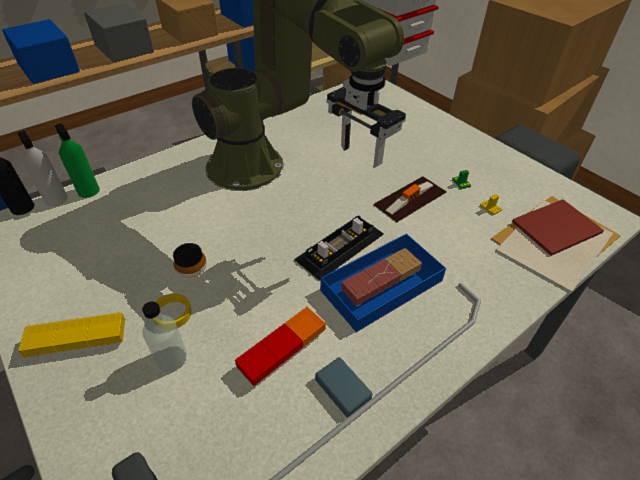

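```bash
python3 -m jog '[40,0,16,0,1,0,80,0,32,0,2,0,120,0,48,0,3,0,160,0,64,0,4,0,200,0,80,0,5,0,240,0,98,0,5.4,0,270,0,120,0,5.4,0,300,0,140,0,5.4,0,300,0,147,0,5.4,0,300,0,147,0,5.4,0]'
python3 - <<'E'
from h import *
st()
w=manip.camera("wrist"); save(w,"w28")
for r in manip.masks_of("lens_new_c",w)[:2]: print(round(r["score"],2),r["xy"],rect(w,r["pixels"],43.6))
for r in manip.tip_of("lens_new_c",w)[:2]: print(round(r["score"],2),r["xy"],onz(w,r["xy"],21.8).round(1))
E
```

```text
clock: 41.32
eef_pos: [645.3, -223.2, 286.4]
eef_rot: [-1.575, 0.002, -1.576]
wrist_force: [-0.1, 0.6, 0.1]
finger_gap: 92.9
t41.32 pos [ 645.3 -223.2  286.4] rot [-1.5753  0.0017 -1.5758] F [-0.1  0.6  0.1] gap 92.9 j [-0.39  0.59  0.98 -0.    1.58 -0.38]
0.89 [323.2, 267.2] (646.8, -297.1, 209.7, 64.9, -85.2)
0.62 [140.2, 471.4] (425.0, -547.7, 22.5, 9.0, 75.6)
0.75 [321.8, 270.8] [ 645.4 -297.7   21.8]
```

View pics/w28.png

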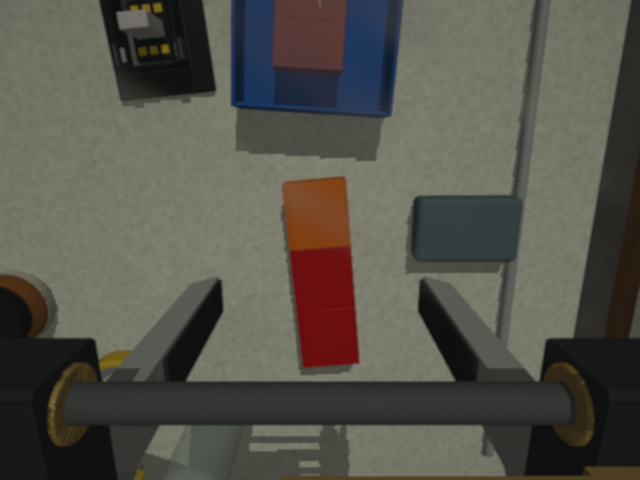

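```bash
python3 - <<'E'
from h import *
go([646.6,-298.5,120],np.radians(-85.2))
E
```

```text
shift [ 78.1 169.8   2.4] turn [ 0.05 -4.91 -0.02] rows>= 5
```

```bash
python3 -m jog '[25,30,1,0,-2,0,50,60,2,0,-4.9,0,75,90,2.4,0,-4.9,0,78,120,2.4,0,-4.9,0,78,150,2.4,0,-4.9,0,78,170,2.4,0,-4.9,0,78,170,2.4,0,-4.9,0,78,170,2.4,0,-4.9,0]'
python3 - <<'E'
from h import *
st(); go([646.6,-298.5,40],np.radians(-85.2))
w=manip.camera("wrist"); save(w,"w29")
for r in manip.masks_of("lens_new_c",w)[:1]: print(round(r["score"],2),r["xy"],rect(w,r["pixels"],43.6))
E
```

```text
clock: 42.13
eef_pos: [647.1, -297.9, 120.9]
eef_rot: [-1.571, 0.0, -1.487]
wrist_force: [-0.1, -0.9, 0.5]
finger_gap: 92.7
t42.13 pos [ 647.1 -297.9  120.9] rot [-1.5713e+00  3.0000e-04 -1.4866e+00] F [-0.1 -0.9  0.5] gap 92.7 j [-0.48  0.76  1.09 -0.    1.3  -0.57]
shift [ 0.6 80.9 -0.5] turn [ 0.03  0.03 -0.02] rows>= 2
0.94 [320.7, 223.5] (645.5, -290.1, 188.2, 64.8, -85.0)
```

View pics/w29.png

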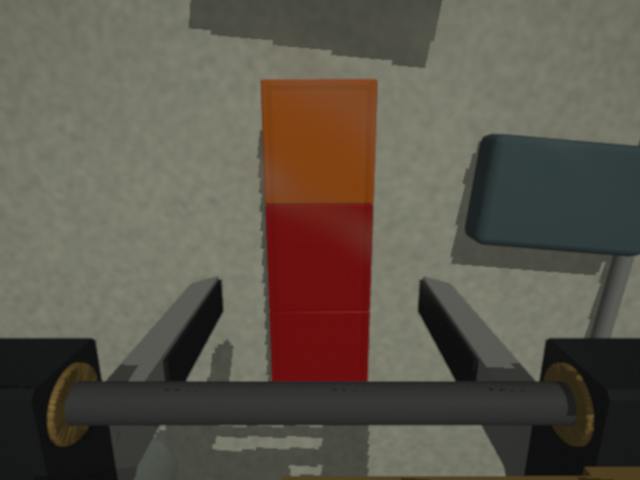

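```bash
python3 -m jog '[0,30,-0.5,0,0,0,0,60,-0.5,0,0,0,0,80.5,-0.5,0,0,0,0,80.5,-0.5,0,0,0,0,80.5,-0.5,0,0,0]'
python3 - <<'E'
from h import *
st()
E
python3 -m jog '[0,0,0,0,0,0,0,0,0,0,0,0,0,0,0,0,0,0,0,0,0,0,0,0,0,0,0,0,0,0,0,0,0,0,0,0]' 55 30
python3 -m jog '[0,-30,0,0,0,0,0,-70,0,0,0,0,0,-110,0,0,0,0,0,-130,0,0,0,0,0,-130,0,0,0,0,0,-130,0,0,0,0]'
python3 - <<'E'
from h import *
s=st()
w=manip.camera("wrist"); save(w,"w30")
gol(0,0,160)
E
```

```text
clock: 42.65
eef_pos: [647.4, -298.6, 41.3]
eef_rot: [-1.57, -0.001, -1.487]
wrist_force: [0.2, 1.0, 0.8]
finger_gap: 92.7
t42.65 pos [ 647.4 -298.6   41.3] rot [-1.570e+00 -5.000e-04 -1.487e+00] F [0.2 1.  0.8] gap 92.7 j [-0.48  0.84  1.13 -0.    1.17 -0.57]
clock: 43.15
eef_pos: [647.2, -298.7, 40.6]
eef_rot: [-1.57, -0.001, -1.487]
wrist_force: [-1.3, 0.7, 4.0]
finger_gap: 64.0
clock: 43.65
eef_pos: [647.1, -298.6, 170.4]
eef_rot: [-1.57, -0.001, -1.487]
wrist_force: [-1.1, -0.3, -2.2]
finger_gap: 63.7
t43.65 pos [ 647.1 -298.6  170.4] rot [-1.5696e+00 -8.0000e-04 -1.4872e+00] F [-1.1 -0.3 -2.2] gap 63.7 j [-0.48  0.72  1.04 -0.    1.39 -0.57]
shift [-323.4    9.  -143.7] turn [ 0.08 -0.51 -0.05] rows>= 9
```

View pics/w30.png

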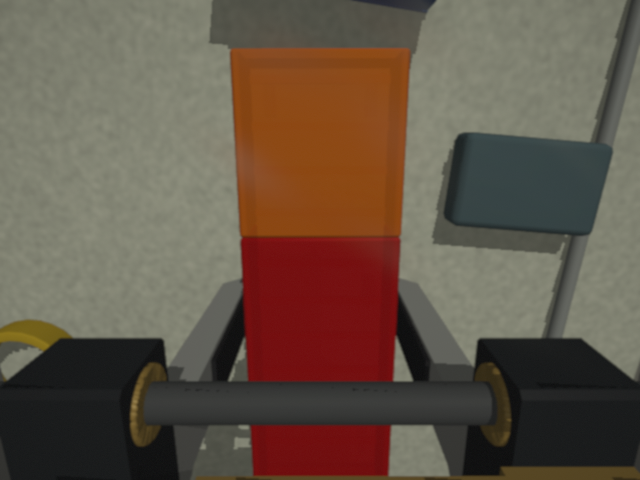

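```bash
python3 - <<'E'
from h import *
s=st(); w=manip.camera("wrist")
for uv in ((321,48.5),(232,49),(409,49),(245,236),(399,236)):
    for dz in (3,-25):
        p=onz(w,uv,s["eef_pos"][2]+dz); print(uv,dz,(R(s["eef_rot"]).T@(p-s["eef_pos"])).round(1))
E
```

```text
t43.70 pos [ 646.6 -298.4  168.5] rot [-1.5721e+00  8.0000e-04 -1.4872e+00] F [-0.3 -0.2 -2. ] gap 63.9 j [-0.48  0.72  1.04 -0.    1.39 -0.57]
(321, 48.5) 3 [-102.2   -2.9   -0.2]
(321, 48.5) -25 [-107.2   25.1   -0.2]
(232, 49) 3 [-102.    -2.9  -31.6]
(232, 49) -25 [-107.    25.1  -37.2]
(409, 49) 3 [-102.1   -3.    30.7]
(409, 49) -25 [-107.1   25.    36.3]
(245, 236) 3 [-34.1  -2.9 -30.2]
(245, 236) -25 [-26.8  25.1 -35.5]
(399, 236) 3 [-34.1  -3.   30.7]
(399, 236) -25 [-26.9  25.   36.3]
```

```bash
python3 -m jog '[-38,0,-15,0,0,0,-76,0,-31,0,0,0,-114,0,-47,0,0,0,-152,0,-63,0,0,0,-190,0,-80,0,-0.5,0,-228,0,-97,0,-0.5,0,-265,0,-115,0,-0.5,0,-300,0,-130,0,-0.5,0,-324,0,-143.7,0,-0.5,0,-324,0,-143.7,0,-0.5,0]'
python3 -m jog '[0,20,0,0,0,0,0,40,0,0,0,0,0,60,0,0,0,0,0,60,0,0,0,0,0,60,0,0,0,0,0,60,0,0,0,0]'
python3 - <<'E'
from h import *
stl(); gol(0,0.7,82)
w=manip.camera("wrist"); save(w,"w31")
E
```

```text
clock: 44.58
eef_pos: [473.9, 15.6, 168.4]
eef_rot: [-1.574, 0.001, -1.475]
wrist_force: [0.1, 0.0, -0.7]
finger_gap: 63.8
clock: 45.08
eef_pos: [477.0, 12.2, 110.2]
eef_rot: [-1.571, -0.0, -1.479]
wrist_force: [-0.1, -1.1, -1.5]
finger_gap: 63.8
t45.08 pos [477.   12.2 110.2] rot [-1.571  -0.     -1.4787] F [-0.1 -1.1 -1.5] gap 63.8 j [-0.05  0.28  1.85 -0.    1.02 -0.14]
lampframe [0.6 0.2] 110.2 yawrel -0.02
shift [-0.5 28.2 -0.6] turn [ 0.01 -0.02  0.  ] rows>= 1
```

View pics/w31.png

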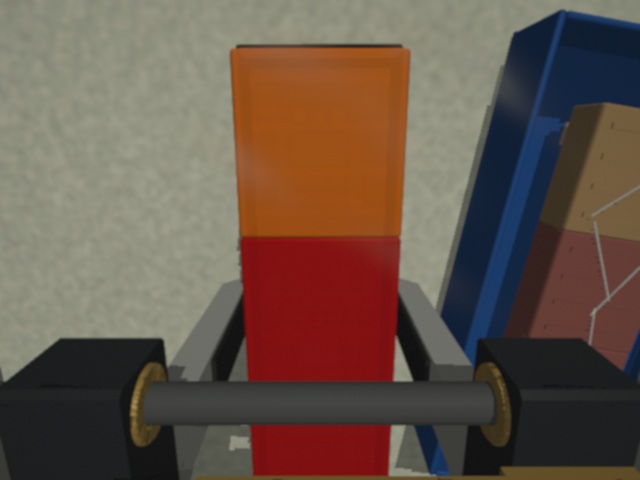

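```bash
python3 -m jog '[-0.5,10,-0.6,0,0,0,-0.5,20,-0.6,0,0,0,-0.5,28,-0.6,0,0,0,-0.5,28,-0.6,0,0,0,-0.5,28,-0.6,0,0,0,-0.5,28,-0.6,0,0,0]'
python3 - <<'E'
from h import *
stl(); gol(0,0.7,74)
E
python3 -m jog '[0,3,0,0,0,0,0,6,0,0,0,0,0,8,0,0,0,0,0,8,0,0,0,0,0,8,0,0,0,0]'
python3 - <<'E'
from h import *
stl(); gol(0,0.7,72)
sc=manip.camera("scene"); 
cv2.imwrite("pics/s32.png",cv2.resize(sc["img"][180:280,290:420,::-1],None,fx=6,fy=6,interpolation=cv2.INTER_CUBIC))
E
```

```text
clock: 45.63
eef_pos: [476.2, 12.8, 81.9]
eef_rot: [-1.571, -0.0, -1.478]
wrist_force: [-0.1, 0.0, -1.4]
finger_gap: 64.0
t45.63 pos [476.2  12.8  81.9] rot [-1.5707 -0.     -1.4785] F [-0.1  0.  -1.4] gap 64.0 j [-0.05  0.32  1.87 -0.    0.95 -0.14]
lampframe [-0.1  0.9] 81.9 yawrel -0.01
shift [0.2 7.9 0.1] turn [-0.   -0.01  0.  ] rows>= 1
clock: 46.05
eef_pos: [476.1, 12.8, 73.7]
eef_rot: [-1.571, 0.0, -1.479]
wrist_force: [0.5, -0.5, -1.0]
finger_gap: 63.7
t46.05 pos [476.1  12.8  73.7] rot [-1.571   0.     -1.4785] F [ 0.5 -0.5 -1. ] gap 63.7 j [-0.05  0.34  1.87 -0.    0.93 -0.14]
lampframe [-0.3  0.9] 73.7 yawrel -0.01
shift [0.2 1.7 0.3] turn [ 0.01 -0.01 -0.  ] rows>= 1
```

View pics/s32.png

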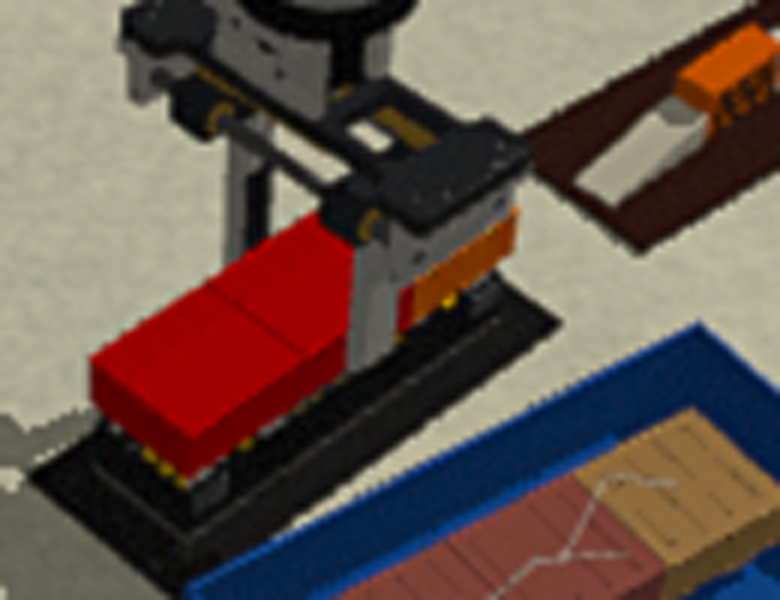

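```bash
python3 -m jog '[0,2,0,0,0,0,0,2,0,0,0,0,0,2,0,0,0,0]' - 60
python3 -m jog '[0,1,0,0,0,0,0,2,0,0,0,0,0,3,0,0,0,0,0,3,0,0,0,0]'
python3 -m jog '[0,1,0,0,0,0,0,2,0,0,0,0,0,3,0,0,0,0,0,3,0,0,0,0]'
python3 - <<'E'
from h import *
stl()
E
```

```text
clock: 46.35
eef_pos: [476.4, 12.7, 72.2]
eef_rot: [-1.57, -0.0, -1.479]
wrist_force: [-1.2, -0.8, 4.4]
finger_gap: 63.5
clock: 46.68
eef_pos: [476.5, 12.7, 69.3]
eef_rot: [-1.57, -0.0, -1.478]
wrist_force: [-0.9, -0.6, 5.1]
finger_gap: 63.4
clock: 47.02
eef_pos: [476.4, 12.8, 66.0]
eef_rot: [-1.57, -0.0, -1.478]
wrist_force: [-0.3, -0.8, 3.9]
finger_gap: 63.6
t47.02 pos [476.4  12.8  66. ] rot [-1.5701e+00 -1.0000e-04 -1.4785e+00] F [-0.3 -0.8  3.9] gap 63.6 j [-0.05  0.35  1.88 -0.    0.91 -0.14]
lampframe [0.1 0.9] 66.0 yawrel -0.01
```

```bash
python3 -m jog '[0,1,0,0,0,0,0,2,0,0,0,0,0,3,0,0,0,0,0,3,0,0,0,0]'
python3 -m jog '[0,1,0,0,0,0,0,2,0,0,0,0,0,3,0,0,0,0,0,3,0,0,0,0]'
python3 -m jog '[0,1,0,0,0,0,0,2,0,0,0,0,0,2,0,0,0,0,0,2,0,0,0,0]'
python3 - <<'E'
from h import *
stl()
sc=manip.camera("scene"); 
cv2.imwrite("pics/s33.png",cv2.resize(sc["img"][180:280,290:420,::-1],None,fx=6,fy=6,interpolation=cv2.INTER_CUBIC))
E
```

```text
clock: 47.35
eef_pos: [475.9, 12.8, 62.1]
eef_rot: [-1.571, 0.0, -1.479]
wrist_force: [2.7, -0.7, -11.0]
finger_gap: 63.5
clock: 47.68
eef_pos: [476.4, 12.8, 60.9]
eef_rot: [-1.57, -0.0, -1.478]
wrist_force: [-4.3, 1.4, 15.5]
finger_gap: 63.5
clock: 48.02
eef_pos: [476.7, 12.8, 60.6]
eef_rot: [-1.569, -0.0, -1.478]
wrist_force: [-13.5, -0.5, 40.3]
finger_gap: 63.5
t48.02 pos [476.7  12.8  60.6] rot [-1.5692e+00 -4.0000e-04 -1.4782e+00] F [-13.5  -0.5  40.3] gap 63.5 j [-0.05  0.36  1.88 -0.    0.9  -0.14]
lampframe [0.4 0.8] 60.6 yawrel 0.01
```

View pics/s33.png

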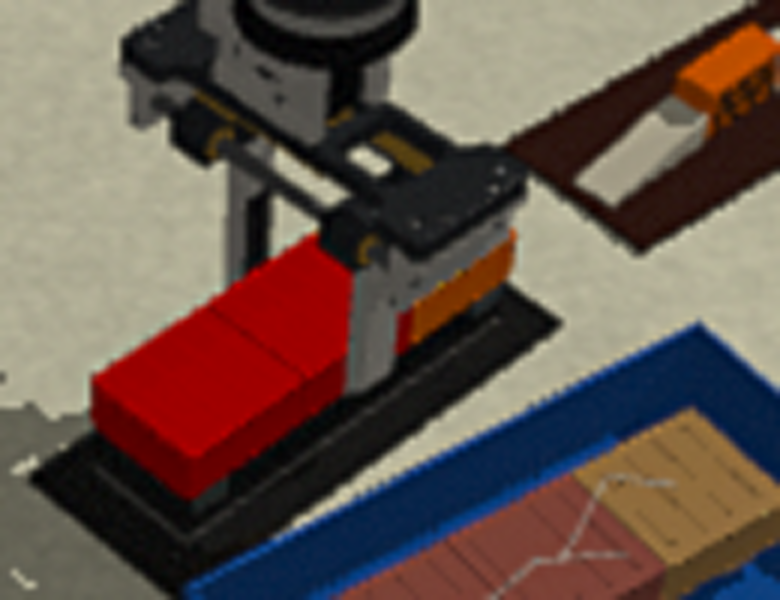

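```bash
python3 -m jog '[0,-1.5,0,0,0,0,0,-1.5,0,0,0,0]' 93
python3 -m jog '[0,0,0,0,0,0,0,0,0,0,0,0,0,0,0,0,0,0,0,0,0,0,0,0]'
python3 -m jog '[0,-30,0,0,0,0,0,-70,0,0,0,0,0,-100,0,0,0,0,0,-100,0,0,0,0,0,-100,0,0,0,0]'
python3 - <<'E'
from h import *
stl()
w=manip.camera("wrist"); save(w,"w34")
sc=manip.camera("scene"); 
cv2.imwrite("pics/s34.png",cv2.resize(sc["img"][180:280,290:420,::-1],None,fx=6,fy=6,interpolation=cv2.INTER_CUBIC))
gol(27,88,110)
E
```

```text
clock: 48.23
eef_pos: [476.3, 12.8, 59.9]
eef_rot: [-1.57, -0.0, -1.478]
wrist_force: [0.3, 0.9, -0.6]
finger_gap: 73.5
clock: 48.57
eef_pos: [476.0, 12.8, 59.1]
eef_rot: [-1.571, 0.0, -1.479]
wrist_force: [0.3, -0.2, -0.5]
finger_gap: 92.4
clock: 48.98
eef_pos: [476.6, 12.8, 160.4]
eef_rot: [-1.568, -0.0, -1.479]
wrist_force: [-0.3, 0.5, -0.5]
finger_gap: 93.1
t48.98 pos [476.6  12.8 160.4] rot [-1.5680e+00 -4.0000e-04 -1.4785e+00] F [-0.3  0.5 -0.5] gap 93.1 j [-0.05  0.21  1.8   0.    1.13 -0.14]
lampframe [0.3 0.8] 160.4 yawrel -0.01
shift [-87.   48.3  27.7] turn [ 0.08 -0.01 -0.01] rows>= 3
```

View pics/s34.png

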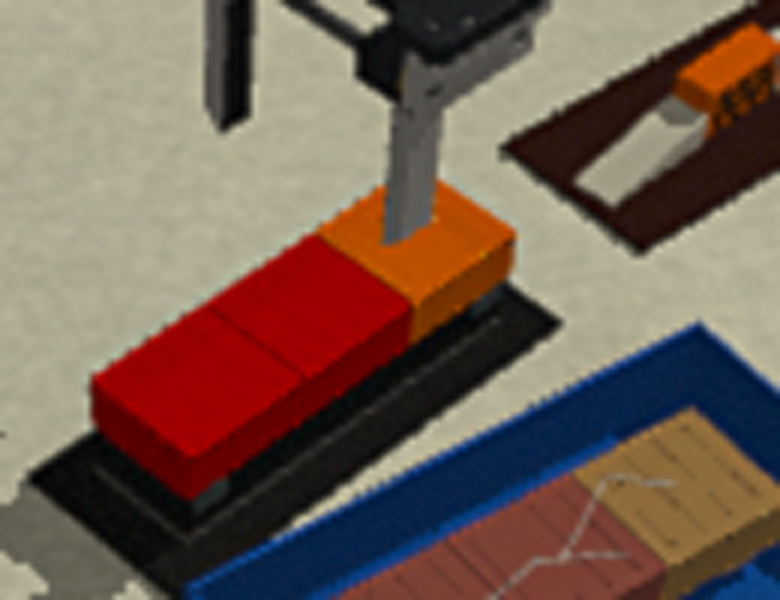

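View pics/w34.png

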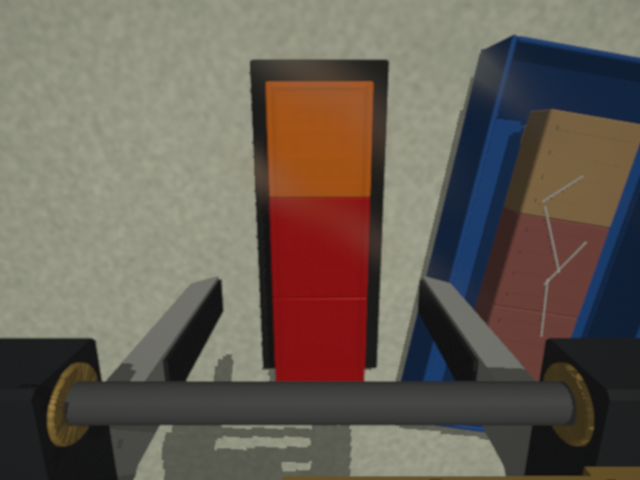

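```bash
python3 -m jog '[-40,0,10,0,0,0,-80,20,22,0,0,0,-87,50,22,0,0,0,-87,60,22,0,0,0,-87,60,22,0,0,0,-87,60,22,0,0,0,-87,60,22,0,0,0,-87,60,22,0,0,0]' 0
python3 -m jog '[0,5,0,0,0,0,0,10,0,0,0,0,0,13,0,0,0,0,0,13,0,0,0,0]'
python3 -m jog '[0,1,0,0,0,0,0,2,0,0,0,0,0,3,0,0,0,0,0,3,0,0,0,0]'
python3 - <<'E'
from h import *
stl()
E
```

```text
clock: 49.75
eef_pos: [490.6, 100.7, 100.5]
eef_rot: [-1.569, 0.0, -1.48]
wrist_force: [0.1, -0.1, 0.9]
finger_gap: 42.9
clock: 50.08
eef_pos: [490.0, 101.3, 86.3]
eef_rot: [-1.571, 0.0, -1.479]
wrist_force: [0.2, 0.0, 0.8]
finger_gap: 16.3
clock: 50.42
eef_pos: [492.4, 101.7, 86.0]
eef_rot: [-1.564, 0.0, -1.479]
wrist_force: [0.2, -0.1, 25.1]
finger_gap: 0.7
t50.42 pos [492.4 101.7  86. ] rot [-1.5640e+00  2.0000e-04 -1.4785e+00] F [ 0.2 -0.1 25.1] gap 0.7 j [ 0.13  0.36  1.8  -0.    0.97  0.04]
lampframe [24.2 87.9] 86.0 yawrel -0.01
```

```bash

python3 -m jog '[0,-13,0,0,0,0,40,-13,-1,0,0,0,80,-13,-1,0,0,0,120,-13,-2,0,0,0,160,-13,-2,0,0,0,176,-13,-2,0,0,0,176,-13,-2,0,0,0,176,-8,-2,0,0,0,176,-3,-2,0,0,0,176,-3,-2,0,0,0]'
python3 -m jog '[0,1,0,0,0,0,0,2,0,0,0,0,0,3,0,0,0,0,0,3,0,0,0,0]'
python3 - <<'E'
from h import *
stl()
E
python3 -m jog '[0,-13,0,0,0,0,0,-13,-30,0,0,0,0,-13,-43,0,0,0,0,-13,-43,0,0,0,0,-13,-43,0,0,0,0,-8,-43,0,0,0,0,-3,-43,0,0,0,0,-3,-43,0,0,0]'
python3 -m jog '[0,1,0,0,0,0,0,2,0,0,0,0,0,3,0,0,0,0,0,3,0,0,0,0]'
python3 - <<'E'
from h import *
stl()
E
python3 -m jog '[0,-13,0,0,0,0,-40,-13,0,0,0,0,-80,-13,0,0,0,0,-120,-13,0,0,0,0,-160,-13,0,0,0,0,-176,-13,0,0,0,0,-176,-13,0,0,0,0,-176,-8,0,0,0,0,-176,-3,0,0,0,0,-176,-3,0,0,0,0]'
python3 -m jog '[0,1,0,0,0,0,0,2,0,0,0,0,0,3,0,0,0,0,0,3,0,0,0,0]'
python3 - <<'E'
from h import *
stl()
E
```

```text
clock: 51.25
eef_pos: [504.4, -73.0, 86.3]
eef_rot: [-1.57, -0.0, -1.477]
wrist_force: [0.2, -0.6, 3.0]
finger_gap: 0.3
clock: 51.58
eef_pos: [505.1, -72.9, 85.9]
eef_rot: [-1.568, -0.001, -1.476]
wrist_force: [-12.2, 0.1, 37.6]
finger_gap: 0.7
t51.58 pos [505.1 -72.9  85.9] rot [-1.5681e+00 -1.3000e-03 -1.4764e+00] F [-12.2   0.1  37.6] gap 0.7 j [-0.21  0.38  1.77 -0.    0.98 -0.31]
lampframe [ 20.8 -87.1] 85.9 yawrel 0.11
clock: 52.25
eef_pos: [462.3, -77.6, 86.2]
eef_rot: [-1.57, 0.0, -1.478]
wrist_force: [-0.2, 1.6, 6.7]
finger_gap: 0.4
clock: 52.58
eef_pos: [463.1, -77.8, 85.8]
eef_rot: [-1.568, -0.001, -1.478]
wrist_force: [-13.2, 5.7, 45.7]
finger_gap: 0.4
t52.58 pos [463.1 -77.8  85.8] rot [-1.5677e+00 -8.0000e-04 -1.4780e+00] F [-13.2   5.7  45.7] gap 0.4 j [-0.24  0.3   1.89  0.    0.95 -0.34]
lampframe [-21.5 -88.1] 85.8 yawrel 0.02
clock: 53.42
eef_pos: [445.8, 96.7, 86.2]
eef_rot: [-1.57, 0.001, -1.48]
wrist_force: [-1.1, 2.9, 5.3]
finger_gap: 0.4
clock: 53.75
eef_pos: [446.5, 96.7, 85.8]
eef_rot: [-1.568, 0.001, -1.48]
wrist_force: [-15.4, 3.4, 48.1]
finger_gap: 0.8
t53.75 pos [446.5  96.7  85.8] rot [-1.5679e+00  1.0000e-03 -1.4804e+00] F [-15.4   3.4  48.1] gap 0.8 j [0.13 0.28 1.92 0.   0.94 0.04]
lampframe [-21.9  87.2] 85.8 yawrel -0.12
```

```bash
python3 -m jog '[0,-30,0,0,0,0,0,-70,0,0,0,0,0,-110,0,0,0,0,0,-150,0,0,0,0,0,-190,0,0,0,0,-40,-220,0,0,0,0,-80,-240,0,0,0,0,-80,-240,0,0,0,0,-80,-240,0,0,0,0]'
python3 - <<'E'
from h import *
stl()
w=manip.camera("wrist"); save(w,"w35"); sc=manip.camera("scene"); save(sc,"s35"); tp=manip.camera("top"); save(tp,"t35")
for n,z in (("lens_new_c",64),("lens_old_c",48),("wedge_c",21),("mat",5)):
    for r in manip.masks_of(n,w)[:2]: print(n,round(r["score"],2),r["xy"],rect(w,r["pixels"],z))
E
```

```text
clock: 54.5
eef_pos: [438.4, 177.8, 323.7]
eef_rot: [-1.569, 0.0, -1.477]
wrist_force: [-0.1, -0.7, -1.0]
finger_gap: 0.6
t54.50 pos [438.4 177.8 323.7] rot [-1.5694e+00  4.0000e-04 -1.4774e+00] F [-0.1 -0.7 -1. ] gap 0.6 j [0.31 0.07 1.58 0.   1.5  0.21]
lampframe [-22.5 168.7] 323.7 yawrel 0.05
lens_new_c 0.73 [351.9, 275.5] (470.9, 75.2, 95.7, 63.3, -84.5)
lens_old_c 0.68 [478.5, 322.0] (636.9, 46.9, 146.9, 75.1, 86.3)
wedge_c 0.94 [345.2, 84.2] (452.1, 298.4, 167.7, 26.7, -84.2)
mat 0.7 [347.4, 250.8] (471.6, 65.8, 140.9, 99.9, -84.6)
mat 0.57 [328.7, 85.6] (449.9, 297.6, 185.8, 100.2, -88.9)
```

View pics/w35.png

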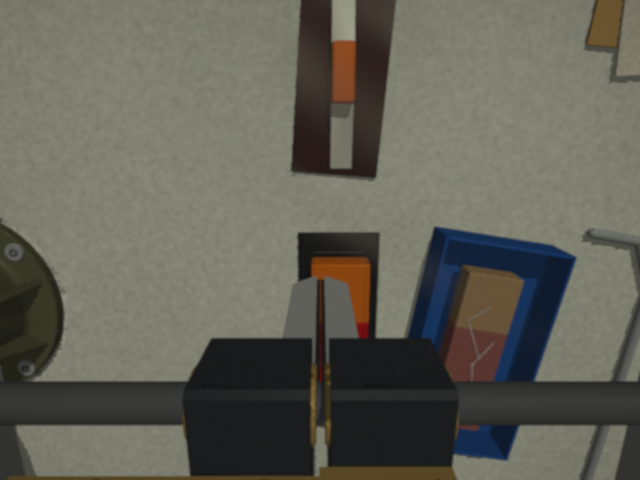

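View pics/s35.png

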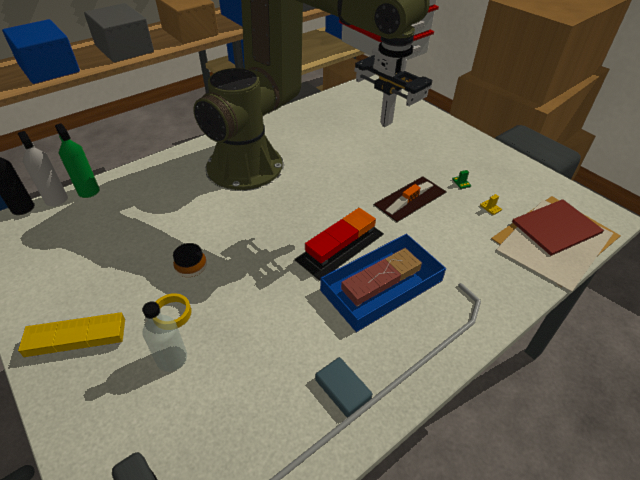

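```bash
python3 - <<'E'
from cell import manip
print(manip.sign_off())
E
```

```text
the job is handed in; nothing more can be done
None
```

The lamp is converted, and I handed the job in at about 55 s on the robot's clock. The hand-in gave no verdict.

**What I did**
- **Old lens:** I eased it up with the wedge in the order left end half-way, right end half-way, right end free, left end free. Only then did I grip it and lay it in the blue bin.
- **Wedge:** it is back lying on its brown mat, within a few mm of the middle in the top view.
- **LED modules:** I found two laid out flat; no third showed in any camera. They went into the two end bays (bay2 and bay0), and the middle bay is empty.
- **New lens:** I lowered it over the lamp and pressed it on evenly until it bottomed out at about 40 N.

**Last checks**
- **Clips:** pressing each of the four corners with 25 to 48 N, the fingertips stopped 63.8 to 64.0 mm above the bench. A lens that is home stands at 64 mm.
- **Final pictures:** the new lens is flush on the lamp and the old lens lies in the bin. The polish, tape and drink stand where they were.

**What failed or disagreed**
- One move was refused as an invalid command, probably because of the 94 mm opening. I sent it again with 93 mm.
- Fitting the old lens's height from the scene camera gave values about 10 mm too low. I used that fit only to compare the two ends, which agreed to about 1 mm when both were free.
- When I set the wedge down I pressed about 20 N too far; it did not move on the mat.
- I did not measure the new lens's sideways position again after pressing. From where I held it, I put it within about 1 mm of centre.

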